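Stack the clamping angles on their board

TASK

Pile the three wooden L-shaped clamping angles on the plywood board, each turned opposite to the one below. Turn the loose large angle upside down and close it over the one standing on the board, so that its short leg hangs down and stands on the free end of the lower angle's long leg, its long leg lies level on top of the lower one's upright leg, and the two are flush as a closed frame; then stand the small angle right way up in the middle on top, with its upright leg at the same end as the upright leg of the bottom angle. Do not shove the bottom angle about, and leave the other tools where they lie.

Things in the scene. Friction and masses are not known exactly. Their poses are not given: they have to be found in the camera images.
- board: fixed plywood board, 210 x 100 x 12 mm, flat on the bench; origin at the centre of its underside, x along its length. The bottom angle stands lengthwise on it (x along x within 0.06 rad), its x pointing roughly to the robot's right. Round about, not listed: a glue pot to the left (x 0.5, y 0.24 m), tall violin bodies at the back right (x over 0.65, y under -0.2 m)
- base_angle: bottom angle: light wooden L, loose, 0.14 kg, on the board. Long leg 140 mm (x) x 45 wide (y) x 20 thick, flat: x -70..70, z 0..20 mm. Short leg upright at the -x end: x -70..-50, z 0..90 mm. Inner corner filled by a full-width 45 degree fillet, 19 mm along each leg. Origin: centre of the long leg's underside, z up
- large_angle: second large angle, same shape, mass (to 30%) and axes as base_angle; starts on the bench, long leg down, yaw within 0.6 rad of base_angle's. Also stands steadily on its short leg. Can be gripped across its 45 mm width on legs or corner. Finished: origin at (0, 0, 110 mm) in base_angle's frame, its x opposite to that x, y along that y, z down
- small_angle: small angle of the same form: long leg 110 mm (x) x 40 wide (y) x 16 thick, short leg 16 thick at the -x end, top at 70 mm, fillet 15 mm, 0.08 kg (to 30%). Origin at the centre of the long leg's underside. Starts on the bench, long leg down, yaw within 0.75 rad of base_angle's. Finished: origin 110 mm above base_angle's, x along that x
- small_end (a point): point on the small angle: middle of the outer face of its short-leg end, at (-55, 0, 8 mm) in small_angle's frame
- sanding_block: bystander: cork-brown sanding block 46 x 90 x 27 mm, loose; origin at the centre of its underside; leave it alone
- try_square: bystander: try square with dark stock, 172 x 118 x 17 mm, lying flat, loose; origin about its centre, underside; leave it alone
- finger_plane: bystander: small brass finger plane 29 x 60 x 31 mm, loose; origin at the centre of its underside; leave it alone
- spool_clamp: bystander: wooden spool clamp standing upright, 35 x 35 x 68 mm, loose; origin at the centre of its underside; leave it alone

How it is judged:
On the way:
1. the large angle is closed upside down over the bottom angle and let go (angle between large_angle's own z axis and vertical above 3.05 rad and x of large_angle in the frame of base_angle between -0.014 and 0.014 m and y of large_angle in the frame of base_angle between -0.012 and 0.012 m and z of large_angle in the frame of base_angle between 0.105 and 0.115 m and angle between the x axis of large_angle and the x axis of base_angle, either way round below 0.17 rad and contact force between large_angle and the fingers below 0.1 N), for 0.2 s.
At the end, for the whole second after the job is handed in: Bottom angle on the board; large angle upside down on it, level, flush within 14 mm (ends) and 12 mm (sides), within 0.17 rad; small angle upright on top, centred within 25 and 15 mm, within 0.25 rad, short leg at the bottom angle's short-leg end; at rest (angle between each of base_angle, small_angle's own z axis and vertical below 0.08 rad and z of base_angle in the frame of board between 0.009 and 0.015 m and angle between large_angle's own z axis and vertical above 3.05 rad and x of large_angle in the frame of base_angle between -0.014 and 0.014 m and y of large_angle in the frame of base_angle between -0.012 and 0.012 m and z of large_angle in the frame of base_angle between 0.105 and 0.115 m and angle between the x axis of large_angle and the x axis of base_angle, either way round below 0.17 rad and x of small_angle in the frame of base_angle between -0.025 and 0.025 m and y of small_angle in the frame of base_angle between -0.015 and 0.015 m and z of small_angle in the frame of base_angle between 0.105 and 0.116 m and angle between the x axis of small_angle and the x axis of base_angle, either way round below 0.25 rad and x of small_end in the frame of base_angle below -0.02 m and linear speed of each of small_angle, large_angle below 0.02 m/s); the robot touches nothing.
It fails at once if the bottom angle is pushed more than 30 mm (distance of base_angle from where it was at the start of the episode above 0.03 m).
It fails at once if a bystander is moved more than 30 mm (distance of any of sanding_block, try_square, finger_plane, spool_clamp from where it was at the start of the episode above 0.03 m).
It also fails if it takes over 72 s, if anything falls off the work surface, if the arm or the gripper's body presses on something with over 40 N, if the wrist force passes 120 N, or if a joint passes its speed limit or range.

ROBOT

A 6-joint arm with a two-finger parallel gripper is mounted at the origin on the work surface; the furniture and walls round the work are solid. World frame = base frame: x ahead of the robot, y to its left, z up, the work surface at z = 0. Lengths are in m, angles in rad, forces in N, time in s.
With the tool pointing down it reaches from about 0.225 to 0.875 m from the base axis. Payload 3.4 kg.
Tool frame: the origin (TCP) lies midway between the tips of the shut fingers; the grasp point (between the pads) lies env.grasp_offset behind it (env.grasp_offset is the distance from the TCP to the grasp point, in m); x points along the fingers, y is the direction in which the jaws open and shut, and the axes are right-handed (so a half turn about x gives the same grasp; the last joint's range is limited). The gripper opens to 85 mm and grips with 20 to 120 N. Pads are 22 mm wide; open, the fingers measure 114 mm over their backs; the gripper's body (76 mm by 85 mm) begins 54 mm behind the grasp point. The pads swing forward as they close: fully open they stand 13 mm farther back than shut.
Start: joints at [-1.466, 0.276, 1.505, -0, 1.361, -0.121], TCP at [0.129, -0.56, 0.197] pointing down, gripper open.
Joint ranges: [-2.89, 2.89], [-0.75, 2.08], [0.22, 2.7], [-1.18, 4.32], [0.11, 2.71], [-2.7, 2.7]. Speed limits (rad/s): [2.57, 2.57, 3.14, 3.14, 3.14, 3.14].

INTERFACE

Orientations are given as a 3x3 rotation matrix whose columns are the frame's x, y, z axes.
In Python, from rig import env gives the robot as it stands. The module is installed in compiled form; this text tells all that it offers.
- The arm moves only by the tool carry_out, never from a script. Its argument "targets" is a list of rows, each a list of 7 numbers: the opening in per cent of the stroke, from 0 (shut) to 100 (fully open), then the shift along the tool's x, y, z in m, then the turn, a rotation vector about the tool's x, y, z in rad. In form: [[fingers, dx, dy, dz, rx, ry, rz], ...]. A call has 1 to 10 rows; each row shifts and turns the commanded pose from where the row before left it, along the tool's axes as they then stand; what a row does not reach is not made up. A row lasts 1/12 s, in which the tool goes at most 41.7 mm and 7.16 degrees, less where a joint would pass 70% of its speed; a pose out of reach is approached as far as the arm can. A call with a gripper value outside its range is refused whole. The fingers move at their own pace and stop on an object; the grip force is fixed at half the most. Time passes only in rows, so rows that do not move let the fingers close. It gives the time, the measured TCP pose, the force and the opening at its end, in the units of the state.
- env.observe(): the state, without advancing time (a new reading comes with each control period).
- env.grab_frame(name): name is "side" or "top" or "wrist"; returns the picture (400x640x3 uint8, red, green, blue); there is no depth.
- env.calibration(name): a dict with "fx", "fy", "cx", "cy" (pixels), "R" (3x3) and "t" (3): a world point X has camera coordinates R X + t. Camera axes: x right, y down, z forward; pixel columns grow to the right and rows downward; lengths in m; the calibration is good to about 2 mm. A picture is of the moment at which its call begins: read the wrist's pose just before it. calibration takes no time and is no camera call; for the wrist camera it gives the pose at the moment of the call.
- env.sign_off(): hands the job in, once; it reports no verdict.
The state is a dict: "clock": time; "qpos": joint angles; "qvel": joint speeds; "tau": joint torques, N m; "ee_pos": TCP position; "orientation": TCP orientation; "contact_force": force on the tool from outside, world axes, zero at the start; "moment": the same for the moment, N m; "opening": opening from 0.0 (shut) to 1.0 (fully open).
Only numpy, scipy, OpenCV 4.12 (cv2) and the standard library are available. Lean on these libraries where they do the work, as an engineer would, in place of code of your own. Each camera call takes 0.05 s, during which the arm holds its last target.

## Working session

There is one attempt and no reset: what is moved stays moved. The work goes in short steps, Python scripts to look and compute and a tool call to move; the robot and the scene stay as the last step left them, time stands still between calls to the robot, and variables do not carry over. Pictures are saved under pics/ and viewed, and the job is handed in when it is done.

Besides the shell and the picture viewer there is one more tool, called after "Emit:" in YAML: its name, and indented under it one key for each argument. carry_out: Moves the arm, as the interface text tells. Its arguments: {"type":"object","properties":{"targets":{"type":"array","items":{"type":"array","items":{"type":"number"}}}},"required":["targets"]}

```bash
mkdir -p pics; ls
python3 - <<'E'
from rig import env
import cv2,numpy as np
for n in ("side","top","wrist"):
    c=env.calibration(n); print(n,{k:np.round(v,4).tolist() for k,v in c.items()})
    cv2.imwrite(f"pics/{n}0.png",env.grab_frame(n)[:,:,::-1])
print(env.observe(), env.grasp_offset)
E
```

```text
pics
side {'fx': 474.0185, 'fy': 474.0185, 'cx': 316.3104, 'cy': 199.2591, 'R': [[0.9995, 0.0283, 0.0173], [0.031, -0.6159, -0.7872], [-0.0116, 0.7873, -0.6164]], 't': [-0.5066, -0.0434, 1.228]}
top {'fx': 492.4939, 'fy': 492.4939, 'cx': 319.2864, 'cy': 194.8647, 'R': [[-0.0292, -0.9996, -0.0028], [-0.9934, 0.0293, -0.1107], [0.1107, -0.0005, -0.9939]], 't': [-0.1164, 0.493, 1.4235]}
wrist {'fx': 310.5077, 'fy': 310.5077, 'cx': 318.1677, 'cy': 197.5145, 'R': [[0.2243, -0.9745, -0.0016], [-0.9278, -0.214, 0.3057], [-0.2982, -0.067, -0.9521]], 't': [-0.5747, -0.0392, 0.3802]}
{'clock': 0.15, 'qpos': array([-1.46596050e+00,  2.76440939e-01,  1.50583194e+00,  2.31038198e-06,
        1.36067860e+00, -1.21021462e-01]), 'qvel': array([ 0.00151623, -0.00064726, -0.00316941,  0.00091123, -0.00039621,
        0.00214035]), 'tau': array([ 6.54377691e-04, -4.17145264e+01, -2.46033096e+01, -1.07015035e-04,
        7.73636129e-03,  3.11651846e-06]), 'ee_pos': array([ 0.12870505, -0.55997077,  0.1961476 ]), 'orientation': array([[-1.39945242e-04,  2.23941399e-01, -9.74602601e-01],
       [ 1.35159788e-03, -9.74601678e-01, -2.23941381e-01],
       [-9.99999077e-01, -1.34861034e-03, -1.66287852e-04]]), 'contact_force': array([ 0.37480871, -0.37592416, -0.17923099]), 'moment': array([-0.02130613, -0.00969793, -0.00451455]), 'opening': 1.0006418631143104} 0.0187
```

View pics/side0.png

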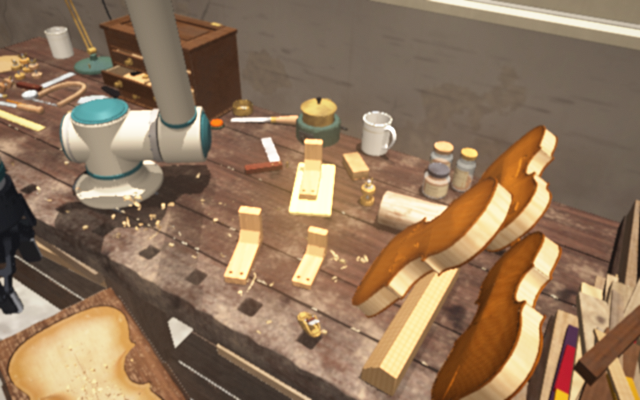

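View pics/top0.png

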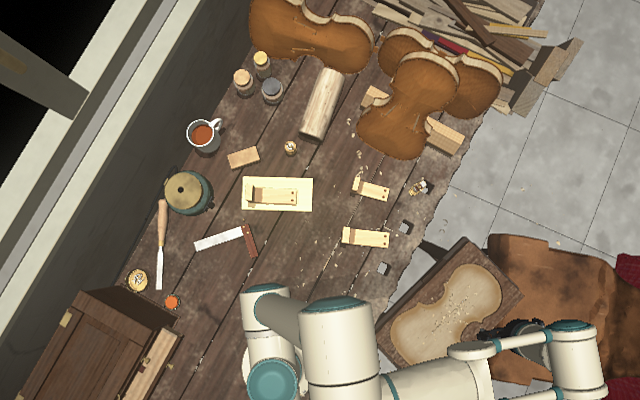

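View pics/wrist0.png

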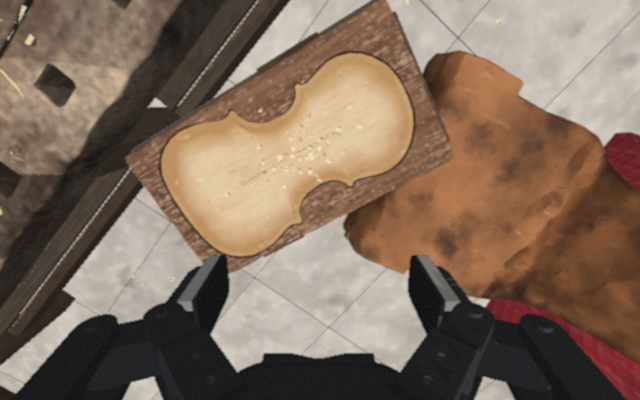

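The side view shows the base angle on the board at about (312,175). The large angle is near (245,245) and the small one near (312,258). In the top view they are at (277,195), (366,238) and (370,189). All upright legs are at the image-left (+y) end. I'll enlarge both views to measure corners.

Run:
```python
import cv2
t=cv2.imread("pics/top0.png"); s=cv2.imread("pics/side0.png")
a=cv2.resize(t[165:260,230:400],None,fx=4.7,fy=4.7,interpolation=cv2.INTER_CUBIC)
cv2.imwrite("pics/topz.png",a)
b=cv2.resize(s[130:295,220:345],None,fx=3.6,fy=3.6,interpolation=cv2.INTER_CUBIC)
cv2.imwrite("pics/sidez.png",b)
```

```text
(no output)
```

View pics/topz.png

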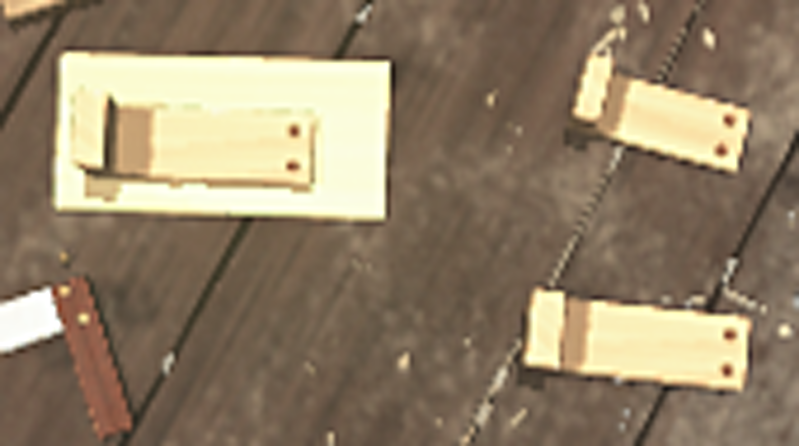

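View pics/sidez.png

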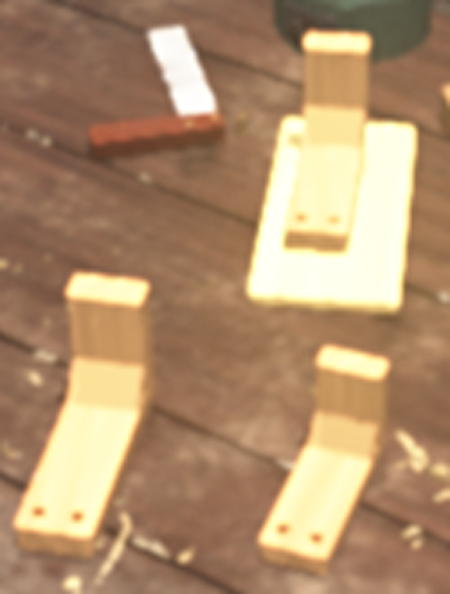

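```bash
cat > h.py <<'E'
import numpy as np,cv2
from rig import env
def ray(c,uv,z):
    d=c['R'].T@np.array([(uv[0]-c['cx'])/c['fx'],(uv[1]-c['cy'])/c['fy'],1.]); o=-c['R'].T@c['t']
    return o+d*(z-o[2])/d[2]
def proj(c,X):
    p=c['R']@X+c['t']; return np.array([c['fx']*p[0]/p[2]+c['cx'],c['fy']*p[1]/p[2]+c['cy']])
E
python3 - <<'E'
from h import *
t=env.calibration('top');s=env.calibration('side')
def T(p,z): return ray(t,(230+p[0]/4.7-.4,165+p[1]/4.7-.4),z)
def S(p,z): return ray(s,(220+p[0]/3.6-.4,130+p[1]/3.6-.4),z)
def show(n,f,pts):
    for p,z in pts: print(n,p,z,np.round(f(p,z)[:2],4))
show('L top',T,[((533,289),.09),((568,293),.09),((562,370),.09),((525,365),.09),((750,320),.02),((742,390),.02)])
show('S top',T,[((593,52),.07),((613,58),.07),((598,122),.07),((575,114),.07),((750,107),.016),((740,172),.016)])
show('B top',T,[((75,90),.102),((108,93),.102),((107,172),.102),((72,165),.102),((318,112),.032),((312,188),.032)])
show('L side',S,[((82,272),.09),((150,278),.09),((66,295),.09),((147,302),.09),((15,532),.02),((96,542),.02)])
show('S side',S,[((326,346),.07),((388,357),.07),((316,366),.07),((384,379),.07),((260,545),.016),((325,558),.016)])
show('B side',S,[((308,31),.102),((370,33),.102),((304,48),.102),((370,54),.102),((285,236),.032),((346,240),.032)])
show('board T',T,[((62,52),.012),((390,60),.012),((385,218),.012),((55,210),.012)])
E
```

```text
L top (533, 289) 0.09 [ 0.3925 -0.1945]
L top (568, 293) 0.09 [ 0.3895 -0.2152]
L top (562, 370) 0.09 [ 0.3441 -0.21  ]
L top (525, 365) 0.09 [ 0.3477 -0.1882]
L top (750, 320) 0.02 [ 0.3725 -0.3325]
L top (742, 390) 0.02 [ 0.3292 -0.3256]
S top (593, 52) 0.07 [ 0.5369 -0.2371]
S top (613, 58) 0.07 [ 0.5328 -0.2491]
S top (598, 122) 0.07 [ 0.4938 -0.2385]
S top (575, 114) 0.07 [ 0.4991 -0.2247]
S top (750, 107) 0.016 [ 0.5069 -0.3391]
S top (740, 172) 0.016 [ 0.4658 -0.3309]
B top (75, 90) 0.102 [0.5184 0.0748]
B top (108, 93) 0.102 [0.516  0.0551]
B top (107, 172) 0.102 [0.4687 0.0564]
B top (72, 165) 0.102 [0.4735 0.0771]
B top (318, 112) 0.032 [ 0.5097 -0.0666]
B top (312, 188) 0.032 [ 0.4621 -0.0617]
L side (82, 272) 0.09 [ 0.3514 -0.1884]
L side (150, 278) 0.09 [ 0.3926 -0.192 ]
L side (66, 295) 0.09 [ 0.3453 -0.2103]
L side (147, 302) 0.09 [ 0.3935 -0.2144]
L side (15, 532) 0.02 [ 0.3305 -0.3334]
L side (96, 542) 0.02 [ 0.3765 -0.3388]
S side (326, 346) 0.07 [ 0.499  -0.2255]
S side (388, 357) 0.07 [ 0.5355 -0.2335]
S side (316, 366) 0.07 [ 0.4939 -0.2433]
S side (384, 379) 0.07 [ 0.5334 -0.2526]
S side (260, 545) 0.016 [ 0.4669 -0.3334]
S side (325, 558) 0.016 [ 0.5034 -0.3413]
B side (308, 31) 0.102 [0.4741 0.0785]
B side (370, 33) 0.102 [0.5185 0.0782]
B side (304, 48) 0.102 [0.4724 0.0551]
B side (370, 54) 0.102 [0.519  0.0497]
B side (285, 236) 0.032 [ 0.4659 -0.0718]
B side (346, 240) 0.032 [ 0.507  -0.0741]
board T (62, 52) 0.012 [0.5555 0.0962]
board T (390, 60) 0.012 [ 0.5442 -0.1123]
board T (385, 218) 0.012 [ 0.4436 -0.1064]
board T (55, 210) 0.012 [0.4548 0.1018]
```

Both views agree to about 4 mm. Base origin is about (0.491, 0.004), large about (0.361, -0.261) and small about (0.501, -0.283). I'll turn the tool to match the large angle's yaw, then go above it for a wrist view.

Emit:
carry_out:
  targets:
    - [100,0,0,0,-0.121,0,0]
    - [100,0,0,0,-0.121,0,0]
    - [100,0,0,0,-0.121,0,0]
    - [100,0,0,0,-0.121,0,0]
    - [100,0,0,0,-0.121,0,0]
    - [100,0,0,0,-0.121,0,0]
    - [100,0,0,0,-0.121,0,0]
    - [100,0,0,0,-0.121,0,0]
    - [100,0,0,0,-0.121,0,0]
    - [100,0,0,0,-0.121,0,0]

```text
clock: 0.98
ee_pos: [0.1287, -0.5602, 0.1964]
orientation: [[-0.0, 0.992, -0.129], [0.001, -0.129, -0.992], [-1.0, -0.0, -0.001]]
contact_force: [0.2, -0.2, -0.4]
opening: 1.002
```

```bash
cat >> h.py <<'E'
from scipy.spatial.transform import Rotation as Ro
def frame(xd,yaw_y):  # tool x dir unit, tool y = unit horizontal
    x=np.array(xd,float);x/=np.linalg.norm(x);y=np.array(yaw_y,float);y-=x*(y@x);y/=np.linalg.norm(y)
    return np.column_stack([x,y,np.cross(x,y)])
def rel(p,R):
    o=env.observe();R0=o['orientation'];d=np.asarray(p)-o['ee_pos']
    print('now',np.round(o['ee_pos'],4),'shift before turn',np.round(R0.T@d,4),'turn',np.round(Ro.from_matrix(R0.T@R).as_rotvec(),4),'shift after turn',np.round(R.T@d,4))
E
python3 - <<'E'
from h import *
o=env.observe();print(np.round(o['qpos'],3),np.round(o['orientation'],3))
q=o['qpos']
R=Ro.from_euler('ZYZYZ',[q[0],q[1]+q[2],q[3],q[4],q[5]]).as_matrix();print(np.round(R,3))
rel([.40,-.255,.28],frame([0,0,-1],[.991,-.13,0]))
E
```

```text
[-1.466  0.276  1.505 -0.     1.361 -1.337] [[-0.     0.992 -0.129]
 [ 0.001 -0.129 -0.992]
 [-1.    -0.    -0.001]]Traceback (most recent call last):
  File "<stdin>", line 4, in <module>
  File "scipy/spatial/transform/_rotation.pyx", line 1413, in scipy.spatial.transform._rotation.Rotation.from_euler
ValueError: Expected axis specification to be a non-empty string of upto 3 characters, got ZYZYZ
```

Emit:
carry_out:
  targets:
    - [100,-0.008,0.022,-0.033,0,0,0]
    - [100,-0.008,0.022,-0.033,0,0,0]
    - [100,-0.008,0.022,-0.033,0,0,0]
    - [100,-0.008,0.022,-0.033,0,0,0]
    - [100,-0.008,0.022,-0.033,0,0,0]
    - [100,-0.008,0.022,-0.033,0,0,0]
    - [100,-0.008,0.022,-0.033,0,0,0]
    - [100,-0.008,0.022,-0.033,0,0,0]
    - [100,-0.008,0.022,-0.033,0,0,0]
    - [100,-0.008,0.022,-0.033,0,0,0]

```text
clock: 1.82
ee_pos: [0.3919, -0.2612, 0.2771]
orientation: [[0.0, 0.991, -0.135], [-0.0, -0.135, -0.991], [-1.0, 0.0, 0.0]]
contact_force: [-0.1, -0.6, -0.2]
opening: 1.002
```

Run:
```python
from h import *
o=env.observe();print(np.round(o['qpos'],3),np.round(o['ee_pos'],4))
q=o['qpos']
R=(Ro.from_euler('ZYZ',[q[0],q[1]+q[2],q[3]])*Ro.from_euler('YZ',[q[4],q[5]])).as_matrix();print(np.round(R,3))
print(np.round(o['orientation'],3))
c=env.calibration('wrist');f=env.grab_frame('wrist')
np.savez('w1.npz',**c);cv2.imwrite('pics/w1.png',f[:,:,::-1])
```

```text
[-0.736  0.079  1.559 -0.     1.504 -0.601] [ 0.3919 -0.2612  0.2771]
[[-0.991  0.135  0.   ]
 [ 0.135  0.991 -0.   ]
 [-0.    -0.    -1.   ]]
[[ 0.     0.991 -0.135]
 [-0.    -0.135 -0.991]
 [-1.     0.     0.   ]]
```

View pics/w1.png

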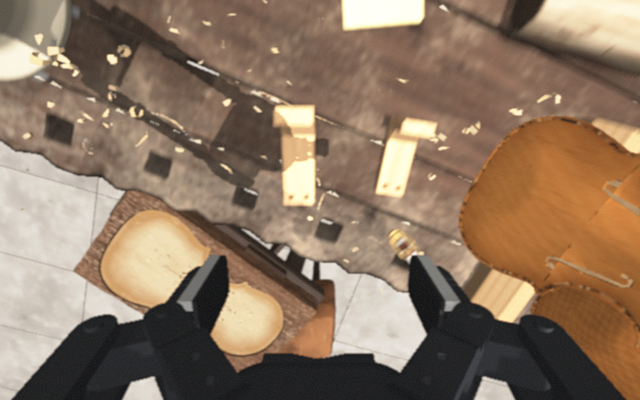

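The wrist view shows the large angle at about (298,155) with its upright leg toward the image top, and the small angle at (405,158). The spool clamp is at (402,242). I'll enlarge it to refine the pose.

Run:
```python
import cv2
w=cv2.imread("pics/w1.png")
cv2.imwrite("pics/w1z.png",cv2.resize(w[90:220,260:450],None,fx=4.2,fy=4.2,interpolation=cv2.INTER_CUBIC))
```

```text
(no output)
```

View pics/w1z.png

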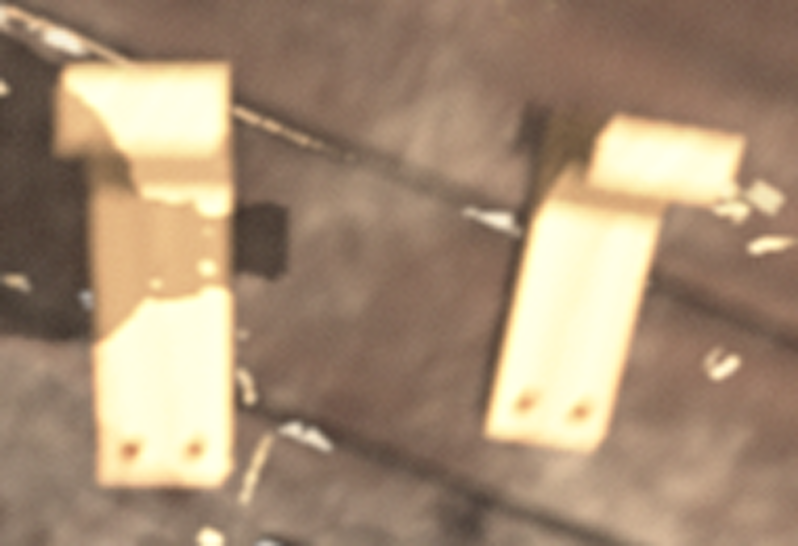

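Run:
```python
from h import *
c=dict(np.load('w1.npz'))
W=lambda p,z: ray(c,(260+p[0]/4.2-.4,90+p[1]/4.2-.4),z)[:2]
def pose(corn,L,H,zt,t2,n):
    P=[W(p,z) for p,z in corn]; print(n,np.round(P,4).tolist())
    a=(P[0]+P[1])/2;b=(P[2]+P[3])/2;d=(b-a)/np.linalg.norm(b-a); print('len',np.linalg.norm(b-a),'dir',np.round(d,3),'org',np.round((a+b)/2,4))
pose([((60,68),.09),((230,63),.09),((98,487),.02),((232,487),.02)],.14,0,0,0,'L outer-top & end')
pose([((617,113),.07),((744,133),.07),((486,436),.016),((600,450),.016)],.11,0,0,0,'S')
```

```text
L outer-top & end [[0.3528, -0.1858], [0.3981, -0.1906], [0.3311, -0.3275], [0.378, -0.3339]]
len 0.14402226642153784 dir [-0.145 -0.989] org [ 0.365  -0.2595]
S [[0.5053, -0.2194], [0.5412, -0.2299], [0.4688, -0.3285], [0.5082, -0.339]]
len 0.11451810730113249 dir [-0.304 -0.953] org [ 0.5059 -0.2792]
```

Emit:
carry_out:
  targets:
    - [100,0,0,0,0,0.1122,0]
    - [100,0,0,0,0,0.1122,0]
    - [100,0,0,0,0,0.1122,0]
    - [100,0,0,0,0,0.1122,0]
    - [100,0,0,0,0,0.1122,0]
    - [100,0,0,0,0,0.1122,0]
    - [100,0,0,0,0,0.1122,0]
    - [100,0,0,0,0,0,0]

```text
clock: 2.53
ee_pos: [0.3901, -0.2661, 0.2718]
orientation: [[0.095, 0.99, -0.102], [0.706, -0.14, -0.694], [-0.702, -0.006, -0.713]]
contact_force: [-0.6, -1.0, -1.8]
opening: 1.0
```

```bash
cat >> h.py <<'E'
def logq():
    o=env.observe();open('kin.txt','a').write(' '.join(map(str,list(o['qpos'])+list(o['ee_pos'])+list(o['orientation'].ravel())))+'\n')
E
python3 - <<'E'
from h import *
logq()
print(np.round(env.observe()['qpos'],3))
l=np.array([.138,.990,0]);x=(l+[0,0,-1])/2**.5
R=frame(x,[.990,-.138,0])
g=np.array([.3692,-.2155,.027])
rel(g+.022*x-.12*x,R)
rel(g+.022*x,R)
E
```

```text
[-1.106  0.415  1.402  0.453  1.982 -0.924]
now [ 0.3901 -0.2661  0.2718] shift before turn [ 0.1076 -0.0266  0.1406] turn [-0.0055 -0.008   0.0033] shift after turn [ 0.1086 -0.0277  0.1396]
now [ 0.3901 -0.2661  0.2718] shift before turn [ 0.2275 -0.0262  0.1416] turn [-0.0055 -0.008   0.0033] shift after turn [ 0.2286 -0.0277  0.1396]
```

Emit:
carry_out:
  targets:
    - [100,0.0217,-0.0055,0.028,0,0,0]
    - [100,0.0217,-0.0055,0.028,0,0,0]
    - [100,0.0217,-0.0055,0.028,0,0,0]
    - [100,0.0217,-0.0055,0.028,0,0,0]
    - [100,0.0217,-0.0055,0.028,0,-0.008,0]
    - [100,0,0,0,0,0,0]

```text
clock: 3.03
ee_pos: [0.3586, -0.2795, 0.0972]
orientation: [[0.09, 0.991, -0.1], [0.698, -0.134, -0.704], [-0.711, -0.006, -0.704]]
contact_force: [0.2, 0.4, 0.1]
opening: 1.0
```

Run:
```python
from h import *
logq()
print(np.round(env.observe()['qpos'],3))
l=np.array([.138,.990,0]);x=(l+[0,0,-1])/2**.5
R=frame(x,[.990,-.138,0])
g=np.array([.3692,-.2155,.027])
rel(g+.022*x,R)
c=env.calibration('wrist');f=env.grab_frame('wrist')
np.savez('w2.npz',**c);cv2.imwrite('pics/w2.png',f[:,:,::-1])
cv2.imwrite('pics/s2.png',cv2.resize(env.grab_frame('side')[130:330,150:400,::-1],None,fx=3,fy=3))
for X in ([.393,-.189,.09],[.35,-.189,.09],[.3755,-.332,.02],[.331,-.327,.02]): print(proj(c,np.array(X)))
```

```text
[-1.154  0.554  1.63   0.375  1.654 -1.123]
now [ 0.3586 -0.2795  0.0972] shift before turn [0.1175 0.0025 0.0032] turn [-0.0017  0.0047  0.0072] shift after turn [0.1175 0.0017 0.0038]
[345.34626996 119.4556627 ]
[290.30516758 125.50852597]
[348.59477528 326.77239562]
[290.35612425 328.21306397]
```

View pics/w2.png

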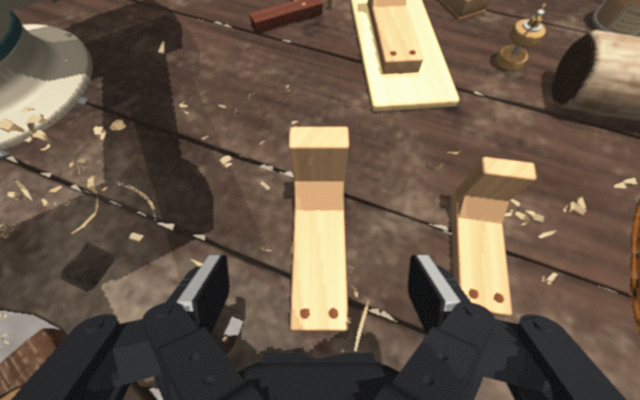

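View pics/s2.png

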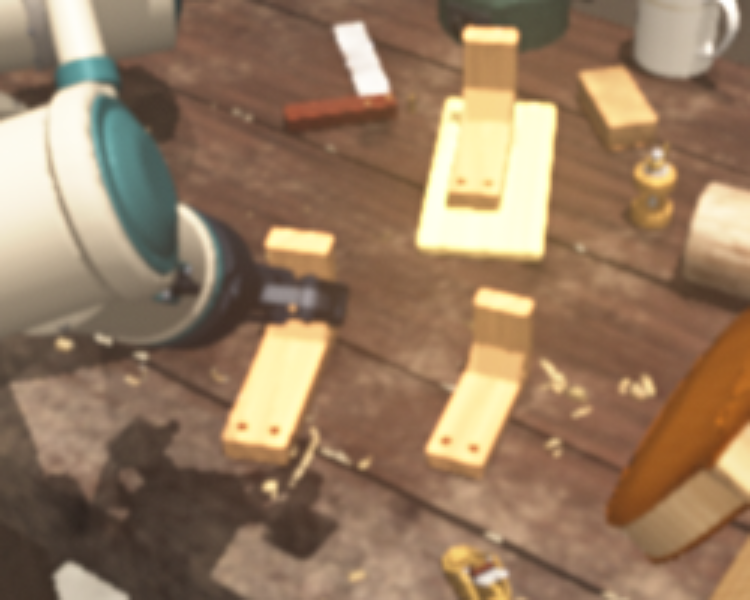

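The large angle sits centred between the fingers: its leg is at columns 291–348 and the fingertips at about 215 and 425. I'll advance along the diagonal to the fillet corner and close.

Emit:
carry_out:
  targets:
    - [100,0.025,0,0.001,0,0,0.002]
    - [100,0.025,0,0.001,0,0,0.002]
    - [100,0.025,0,0.001,0,0,0.002]
    - [100,0.025,0,0,0,0,0]
    - [100,0.016,0,0,0,0,0]
    - [0,0,0,0,0,0,0]
    - [0,0,0,0,0,0,0]
    - [0,0,0,0,0,0,0]
    - [0,0,0,0,0,0,0]
    - [0,0,0,0,0,0,0]

```text
clock: 3.97
ee_pos: [0.3726, -0.2046, 0.0171]
orientation: [[0.102, 0.99, -0.095], [0.692, -0.139, -0.708], [-0.715, 0.006, -0.7]]
contact_force: [-0.1, -0.6, -1.4]
opening: 0.292
```

Emit:
carry_out:
  targets:
    - [0,0,0,0,0,0,0]
    - [0,0,0,0,0,0,0]
    - [0,0,0,0,0,0,0]

```text
clock: 4.22
ee_pos: [0.372, -0.2033, 0.0164]
orientation: [[0.101, 0.99, -0.096], [0.694, -0.139, -0.706], [-0.713, 0.004, -0.701]]
contact_force: [-0.2, -0.4, -0.6]
opening: -0.004
```

Run:
```python
from h import *
logq()
o=env.observe();print(np.round(o['qpos'],3),o['ee_pos'])
f=env.grab_frame('wrist')
cv2.imwrite('pics/w3.png',f[:,:,::-1])
```

```text
[-1.085  0.591  1.841  0.432  1.398 -1.177] [ 0.37197243 -0.20332199  0.01638257]
```

View pics/w3.png

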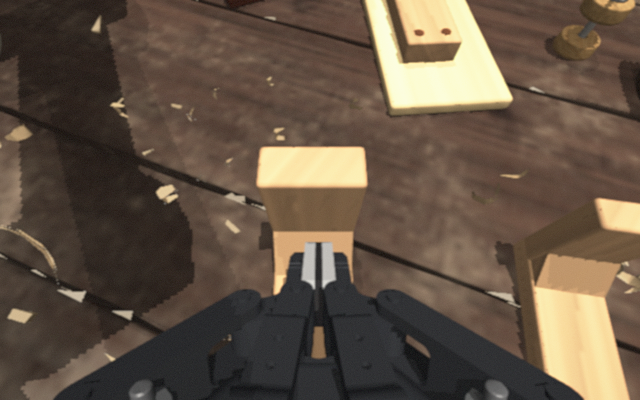

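The fingers shut fully at (318,260) in front of the L, whose leg top is at rows 147–187. It wasn't gripped, so I'll check where the object is now.

Run:
```python
from h import *
c=env.calibration('wrist')
for p in [(258,148),(363,147),(272,187),(367,185)]: print(np.round(ray(c,p,.09),4))
o=env.observe();print(proj(c,o['ee_pos']))
cv2.imwrite('pics/s3.png',cv2.resize(env.grab_frame('side')[150:300,180:330,::-1],None,fx=4,fy=4,interpolation=cv2.INTER_CUBIC))
cv2.imwrite('pics/t3.png',cv2.resize(env.grab_frame('top')[165:265,320:460,::-1],None,fx=5,fy=5,interpolation=cv2.INTER_CUBIC))
```

```text
[ 0.3487 -0.1911  0.09  ]
[ 0.3925 -0.1966  0.09  ]
[ 0.3531 -0.2106  0.09  ]
[ 0.3904 -0.2148  0.09  ]
[316.73104731 230.04740918]
```

View pics/s3.png

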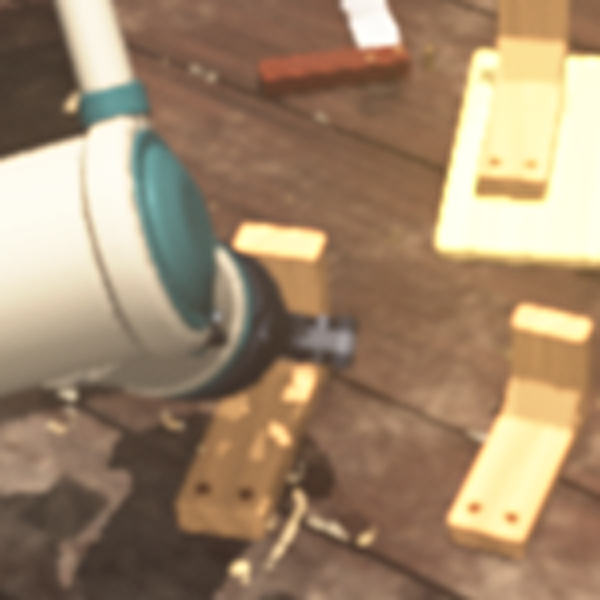

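View pics/t3.png

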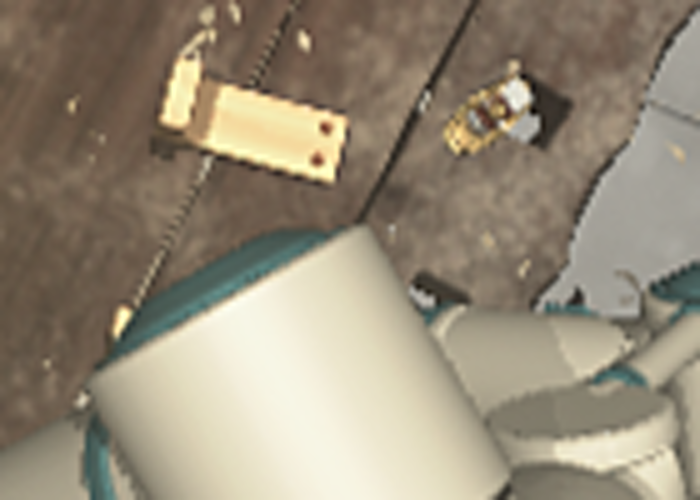

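Run:
```python
from h import *
o=env.observe();s=env.calibration('side')
p=o['ee_pos'];R=o['orientation']
for d in (0,-.02,-.054,-.1): 
  print(d,(proj(s,p+R[:,0]*d)-[180,150])*4)
print(o['opening'])
```

```text
0 [292.75827601 341.68090871]
-0.02 [284.00222699 339.42942542]
-0.054 [268.32588946 335.39849642]
-0.1 [245.36773238 329.49515955]
-0.0006767186309534482
```

Run:
```python
from h import *
o=env.observe();c=env.calibration('wrist')
p=o['ee_pos'];R=o['orientation']
O=np.array([.363,-.260,0]);X=np.array([-.138,-.990,0]);Y=np.array([.99,-.138,0]);Z=np.array([0,0,1.])
for n,(x,z) in dict(legtopout=(-70,90),legtopin=(-50,90),filtop=(-50,39),filbot=(-31,20),end=(70,20)).items():
    print(n,[np.round(proj(c,O+X*x/1e3+Y*y+Z*z/1e3)) .tolist() for y in (-.0225,.0225)])
print('tip',proj(c,p-R[:,2]*.011),proj(c,p+R[:,2]*.011), 'grasp',proj(c,p-R[:,0]*.0187-R[:,2]*.011))
print('cam in tool',R.T@(-c['R'].T@c['t']-p), 'dir',R.T@c['R'][2])
w=cv2.imread('pics/w3.png');cv2.imwrite('pics/w3z.png',cv2.resize(w[130:330,220:420],None,fx=3,fy=3,interpolation=cv2.INTER_CUBIC))
```

```text
legtopout [[262.0, 141.0], [367.0, 141.0]]
legtopin [[258.0, 182.0], [371.0, 182.0]]
filtop [[274.0, 228.0], [356.0, 228.0]]
filbot [[276.0, 272.0], [354.0, 272.0]]
end [[261.0, 510.0], [367.0, 509.0]]
tip [316.73842467 213.396713  ] [316.78138857 246.0439205 ] grasp [316.57775279 225.40389616]
cam in tool [-0.17719847  0.00092316 -0.07807338] dir [ 9.52105015e-01 -2.90011617e-04  3.05771086e-01]
```

View pics/w3z.png

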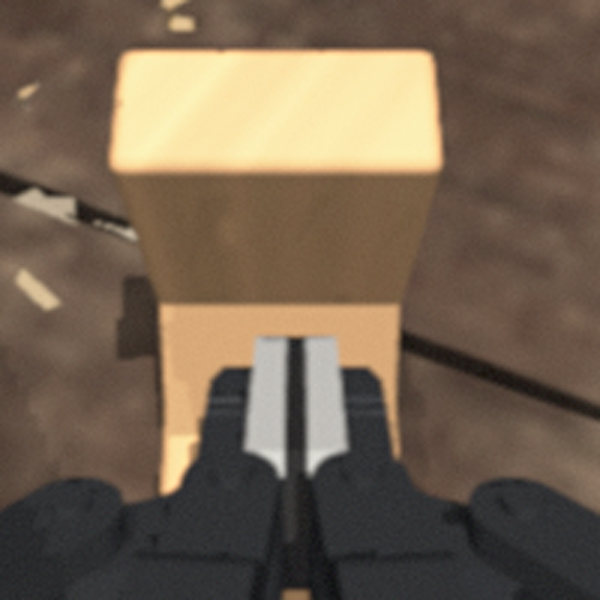

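Run:
```python
import cv2
w=cv2.imread("pics/w1.png")
cv2.imwrite("pics/w1f.png",cv2.resize(w[240:340,170:470],None,fx=2.6,fy=2.6,interpolation=cv2.INTER_CUBIC))
```

```text
(no output)
```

View pics/w1f.png

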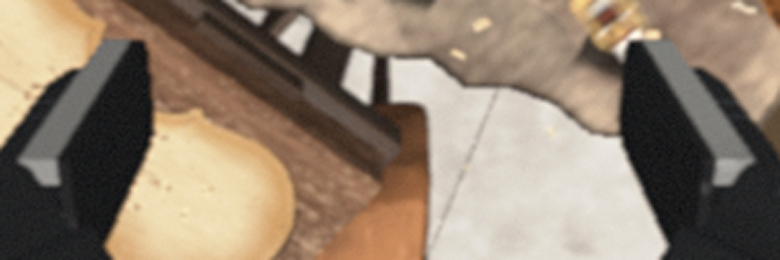

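Measuring the finger geometry (open tips at rows 256 and 292, 182–185 px apart) puts the real pad tips about 38 mm short of the reported TCP. The pads therefore closed just outside the fillet. I'll reopen, advance part of that distance and look.

Emit:
carry_out:
  targets:
    - [100,0,0,0,0,0,0]
    - [100,0,0,0,0,0,0]
    - [100,0,0,0,0,0,0]
    - [100,0,0,0,0,0,0]
    - [100,0,0,0,0,0,0]
    - [100,0,0,0,0,0,0]
    - [100,0,0,0,0,0,0]
    - [100,0.01,0,0,0,0,0]
    - [100,0.01,0,0,0,0,0]
    - [100,0,0,0,0,0,0]

```text
clock: 5.2
ee_pos: [0.3731, -0.1864, 0.0013]
orientation: [[0.098, 0.99, -0.097], [0.697, -0.138, -0.704], [-0.71, 0.002, -0.704]]
contact_force: [-0.3, 0.0, 0.4]
opening: 1.002
```

Run:
```python
from h import *
logq()
o=env.observe();print(np.round(o['qpos'],3),o['ee_pos'])
f=env.grab_frame('wrist')
cv2.imwrite('pics/w4.png',f[:,:,::-1])
```

```text
[-1.069  0.605  1.879  0.446  1.352 -1.189] [ 0.37309908 -0.18643168  0.00131736]
```

View pics/w4.png

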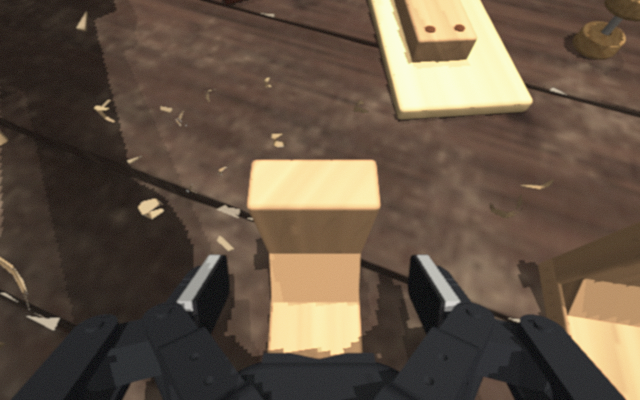

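Open tips (row 256) are now about 10 mm short of the fillet surface at rows 253–303. I'll advance 24 mm more and close.

Emit:
carry_out:
  targets:
    - [100,0.008,0,0,0,0,0]
    - [100,0.008,0,0,0,0,0]
    - [100,0.008,0,0,0,0,0]
    - [0,0,0,0,0,0,0]
    - [0,0,0,0,0,0,0]
    - [0,0,0,0,0,0,0]
    - [0,0,0,0,0,0,0]
    - [0,0,0,0,0,0,0]
    - [0,0,0,0,0,0,0]

```text
clock: 6.0
ee_pos: [0.3765, -0.1727, -0.0147]
orientation: [[0.101, 0.99, -0.096], [0.694, -0.139, -0.706], [-0.713, 0.005, -0.701]]
contact_force: [0.2, -0.6, 3.5]
opening: 0.514
```

Run:
```python
from h import *
logq()
o=env.observe();print(np.round(o['qpos'],3),o['ee_pos'],o['opening'])
f=env.grab_frame('wrist')
cv2.imwrite('pics/w5.png',f[:,:,::-1])
```

```text
[-1.053  0.619  1.913  0.464  1.3   -1.203] [ 0.37647182 -0.1727277  -0.01471004] 0.5140699366985295
```

View pics/w5.png

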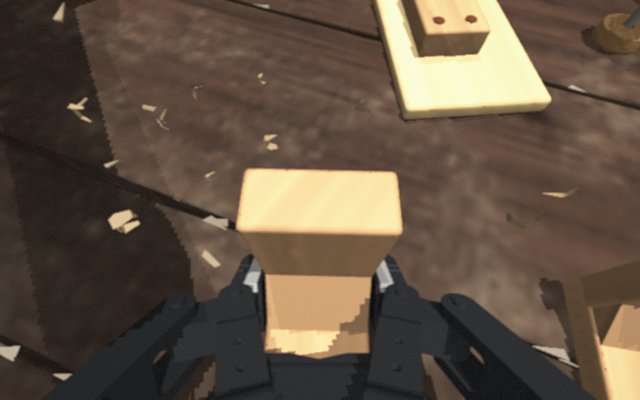

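Gripped: opening 0.514, about 44 mm, with the pads on both sides of the fillet corner. Next I lift, then turn a quarter about the jaw axis.

Emit:
carry_out:
  targets:
    - [0,-0.02,0,-0.02,0,0,0]
    - [0,-0.02,0,-0.02,0,0,0]
    - [0,-0.02,0,-0.02,0,0,0]
    - [0,-0.02,0,-0.02,0,0,0]
    - [0,-0.02,0,-0.02,0,0,0]
    - [0,0,0,0,0,-0.112,0]
    - [0,0,0,0,0,-0.112,0]
    - [0,0,0,0,0,-0.112,0]
    - [0,0,0,0,0,-0.112,0]
    - [0,0,0,0,0,-0.112,0]

```text
clock: 6.88
ee_pos: [0.3763, -0.1722, 0.1271]
orientation: [[0.036, 0.99, -0.136], [0.206, -0.14, -0.968], [-0.978, 0.007, -0.209]]
contact_force: [-0.1, -0.2, -1.2]
opening: 0.517
```

Emit:
carry_out:
  targets:
    - [0,0,0,0,0,-0.112,0]
    - [0,0,0,0,0,-0.112,0]
    - [0,0,0,0,0,-0.112,0]
    - [0,0,0,0,0,-0.112,0]
    - [0,0,0,0,0,-0.112,0]
    - [0,0,0,0,0,-0.112,0]
    - [0,0,0,0,0,-0.112,0]
    - [0,0,0,0,0,-0.112,0]
    - [0,0,0,0,0,0,0]
    - [0,0,0,0,0,0,0]

```text
clock: 7.72
ee_pos: [0.3758, -0.1696, 0.1251]
orientation: [[-0.084, 0.991, -0.105], [-0.621, -0.134, -0.773], [-0.78, 0.0, 0.626]]
contact_force: [0.2, -0.5, -1.1]
opening: 0.511
```

Run:
```python
from h import *
logq()
o=env.observe();print(np.round(o['qpos'],3),o['ee_pos'],o['opening'])
cv2.imwrite('pics/w6.png',env.grab_frame('wrist')[:,:,::-1])
cv2.imwrite('pics/s6.png',env.grab_frame('side')[:,:,::-1])
```

```text
[ 0.021  0.204  2.066 -0.754  1.129  0.58 ] [ 0.37579569 -0.16957275  0.12507569] 0.5108992372427998
```

View pics/w6.png

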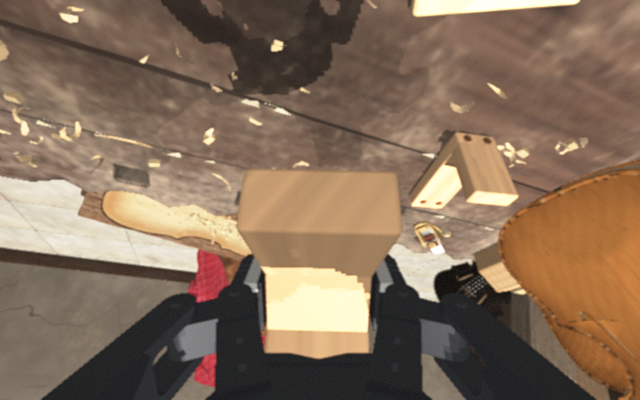

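View pics/s6.png

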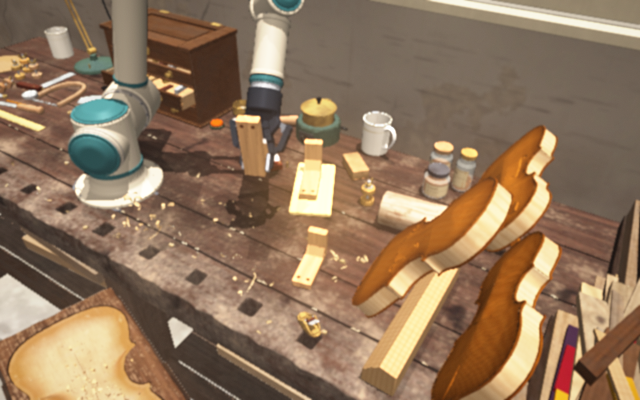

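The object is turned with its long leg upright, about 7° short of plumb. I'll finish the turn, move it to clear bench away from the board, and lower it.

Emit:
carry_out:
  targets:
    - [0,0,0,0,0,-0.115,0]
    - [0,0,0,0,0,0,0]
    - [0,0.025,-0.002,-0.01,0,0,0]
    - [0,0.025,-0.002,-0.01,0,0,0]
    - [0,0.025,-0.002,-0.01,0,0,0]
    - [0,0.025,-0.002,-0.01,0,0,0]
    - [0,0.025,-0.002,-0.01,0,0,0]
    - [0,0,0,0,0,0,0]
    - [0,0,0,0,0,0,0]

```text
clock: 8.57
ee_pos: [0.3579, -0.2249, 0.0032]
orientation: [[-0.1, 0.99, -0.102], [-0.705, -0.143, -0.695], [-0.702, 0.002, 0.712]]
contact_force: [1.1, -0.2, -0.9]
opening: 0.514
```

Run:
```python
from h import *
logq()
o=env.observe();print(np.round(o['qpos'],3),o['ee_pos'],np.round(o['orientation'],3))
R=o['orientation'];print('tilt',np.degrees(np.arctan2(np.hypot(*R[:2,0]),-R[2,0])),'G',o['ee_pos']-.062*R[:,0], 'up in tool',R[2])
cv2.imwrite('pics/s7.png',cv2.resize(env.grab_frame('side')[80:280,180:380,::-1],None,fx=3,fy=3,interpolation=cv2.INTER_CUBIC))
```

```text
[-0.033  0.479  2.27  -1.123  0.903  1.068] [ 0.35791413 -0.22487189  0.00322855] [[-0.1    0.99  -0.102]
 [-0.705 -0.143 -0.695]
 [-0.702  0.002  0.712]]
tilt 45.41296769522531 G [ 0.36411625 -0.18115418  0.04675204] up in tool [-0.70199188  0.00210349  0.71218184]
```

View pics/s7.png

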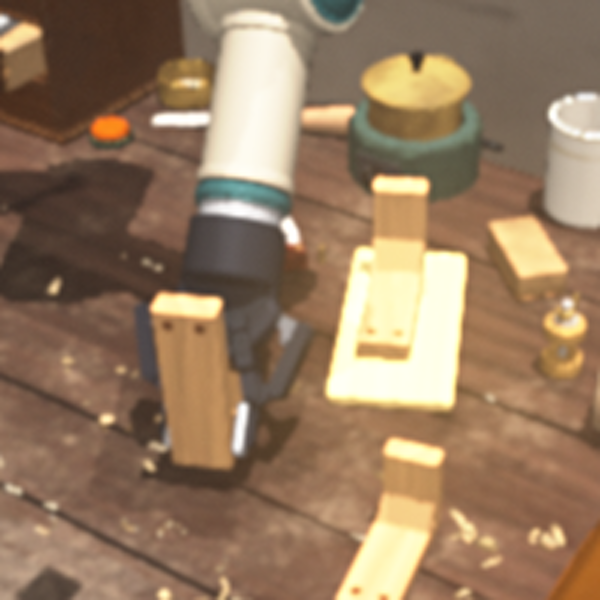

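The object hangs plumb (bottom edge at about (205,468) in the crop), roughly 20 mm above the bench. I'll lower it gently, watching the force.

Emit:
carry_out:
  targets:
    - [0,0.006,0,-0.006,0,0,0]
    - [0,0.006,0,-0.006,0,0,0]
    - [0,0.002,0,-0.002,0,0,0]
    - [0,0,0,0,0,0,0]

```text
clock: 8.95
ee_pos: [0.3602, -0.2235, -0.0158]
orientation: [[-0.094, 0.99, -0.102], [-0.706, -0.139, -0.694], [-0.702, 0.007, 0.712]]
contact_force: [0.5, -0.1, -0.7]
opening: 0.515
```

Emit:
carry_out:
  targets:
    - [0,0.002,0,-0.002,0,0,0]
    - [0,0,0,0,0,0,0]

```text
clock: 9.12
ee_pos: [0.3598, -0.2235, -0.0191]
orientation: [[-0.095, 0.99, -0.101], [-0.706, -0.139, -0.694], [-0.702, 0.006, 0.712]]
contact_force: [-0.2, 0.7, -0.8]
opening: 0.513
```

Emit:
carry_out:
  targets:
    - [0,0.0015,0,-0.0015,0,0,0]
    - [0,0,0,0,0,0,0]

```text
clock: 9.28
ee_pos: [0.3596, -0.2239, -0.0192]
orientation: [[-0.097, 0.99, -0.1], [-0.709, -0.139, -0.692], [-0.699, 0.004, 0.715]]
contact_force: [0.2, 2.9, 9.4]
opening: 0.518
```

Emit:
carry_out:
  targets:
    - [0,0.0015,0,-0.0015,0,0,0]
    - [0,0,0,0,0,0,0]

```text
clock: 9.45
ee_pos: [0.3596, -0.2241, -0.0192]
orientation: [[-0.098, 0.99, -0.1], [-0.711, -0.14, -0.689], [-0.696, 0.003, 0.718]]
contact_force: [-0.5, 5.0, 17.8]
opening: 0.512
```

Emit:
carry_out:
  targets:
    - [0,-0.0015,0,0.0015,0,0,0]
    - [100,0,0,0,0,0,0]
    - [100,0,0,0,0,0,0]
    - [100,0,0,0,0,0,0]
    - [100,0,0,0,0,0,0]
    - [100,0,0,0,0,0,0]
    - [100,0,0,0,0,0,0]

```text
clock: 10.03
ee_pos: [0.3596, -0.2224, -0.0208]
orientation: [[-0.098, 0.99, -0.1], [-0.705, -0.14, -0.695], [-0.702, 0.002, 0.712]]
contact_force: [-0.2, -0.5, -0.5]
opening: 0.999
```

Emit:
carry_out:
  targets:
    - [100,-0.01,0,0,0,0,0]
    - [100,-0.015,0,0,0,0,0]
    - [100,-0.025,0,0,0,0,0]
    - [100,-0.035,0,0,0,0,0]
    - [100,-0.025,0,0.025,0,0,0]
    - [100,-0.02,0,0.035,0,0,0]
    - [100,-0.02,0,0.035,0,0,0]
    - [100,-0.02,0,0.035,0,0,0]
    - [100,-0.02,0,0.035,0,0,0]

```text
clock: 10.78
ee_pos: [0.3608, -0.2032, 0.2319]
orientation: [[-0.098, 0.99, -0.1], [-0.705, -0.14, -0.695], [-0.702, 0.002, 0.712]]
contact_force: [1.8, -0.8, 0.4]
opening: 1.0
```

Run:
```python
from h import *
logq()
o=env.observe();print(np.round(o['qpos'],3),o['ee_pos'],np.round(o['orientation'],3))
np.savez('w8.npz',**env.calibration('wrist'))
cv2.imwrite('pics/w8.png',env.grab_frame('wrist')[:,:,::-1])
f=env.grab_frame('side')
cv2.imwrite('pics/s8.png',cv2.resize(f[80:280,180:380,::-1],None,fx=3,fy=3,interpolation=cv2.INTER_CUBIC))
```

```text
[ 0.022  0.093  1.968 -0.807  1.338  0.465] [ 0.36078165 -0.20320572  0.23194385] [[-0.098  0.99  -0.1  ]
 [-0.705 -0.14  -0.695]
 [-0.702  0.002  0.712]]
```

View pics/s8.png

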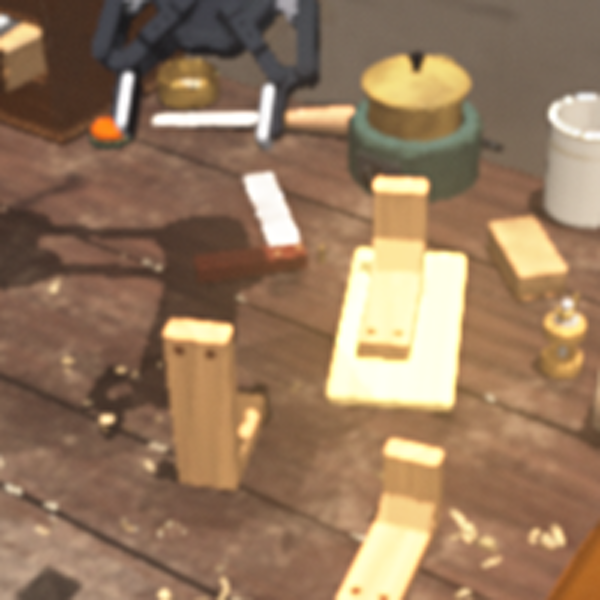

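View pics/w8.png

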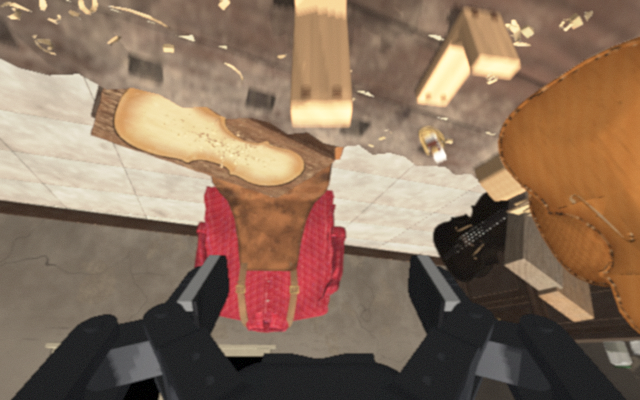

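The angle stands on its short leg, with its upright top face at about (165–235, 320–348) in the side crop. I'll measure its position and turn the tool to face left-down.

Emit:
carry_out:
  targets:
    - [100,0,0,0,0,0.1122,0]
    - [100,0,0,0,0,0.1122,0]
    - [100,0,0,0,0,0.1122,0]
    - [100,0,0,0,0,0.1122,0]
    - [100,0,0,0,0,0.1122,0]
    - [100,0,0,0,0,0.1122,0]
    - [100,0,0,0,0,0.1122,0]
    - [100,0,0,0,0,0.1122,0]
    - [100,0,0,0,0,0.1122,0]
    - [100,0,0,0,0,0.1122,0]

```text
clock: 11.72
ee_pos: [0.3617, -0.2034, 0.2306]
orientation: [[0.05, 0.99, -0.133], [0.325, -0.142, -0.935], [-0.944, 0.004, -0.329]]
contact_force: [0.0, 1.3, 0.2]
opening: 1.0
```

Emit:
carry_out:
  targets:
    - [100,0,0,0,0,0.1122,0]
    - [100,0,0,0,0,0.1122,0]
    - [100,0,0,0,0,0.1122,0]
    - [100,0,0,0,0,0.1122,0]
    - [100,0,0,0,0,0,0]
    - [100,0,0,0,0,0,0]

```text
clock: 12.22
ee_pos: [0.3613, -0.2034, 0.2284]
orientation: [[0.099, 0.99, -0.102], [0.697, -0.142, -0.702], [-0.71, -0.001, -0.704]]
contact_force: [-0.1, 0.9, 0.4]
opening: 1.0
```

Run:
```python
from h import *
logq()
s=env.calibration('side')
for p in [(165,322),(235,324),(167,345),(233,349)]: print(np.round(ray(s,(180+p[0]/3-.3,80+p[1]/3-.3),.14),4))
o=env.observe();print(np.round(o['qpos'],3),o['ee_pos'],np.round(o['orientation'],3))
l=np.array([.14,.990,0]);x=(l+[0,0,-1])/2**.5
R=frame(x,[.990,-.14,0]); g=np.array([.363,-.198,.065])
rel(g+.062*x-.1*x,R); rel(g+.062*x,R)
np.savez('w9.npz',**env.calibration('wrist'))
cv2.imwrite('pics/w9.png',env.grab_frame('wrist')[:,:,::-1])
```

```text
[ 0.3397 -0.1909  0.14  ]
[ 0.3884 -0.1907  0.14  ]
[ 0.3454 -0.2169  0.14  ]
[ 0.3906 -0.2191  0.14  ]
[-1.102  0.34   1.628  0.431  1.831 -0.99 ] [ 0.36127403 -0.20343251  0.22844996] [[ 0.099  0.99  -0.102]
 [ 0.697 -0.142 -0.702]
 [-0.71  -0.001 -0.704]]
now [ 0.3613 -0.2034  0.2284] shift before turn [0.082  0.0012 0.1113] turn [-0.0027  0.0037 -0.0008] shift after turn [0.0816 0.0009 0.1116]
now [ 0.3613 -0.2034  0.2284] shift before turn [0.182  0.0011 0.1109] turn [-0.0027  0.0037 -0.0008] shift after turn [0.1816 0.0009 0.1116]
```

View pics/w9.png

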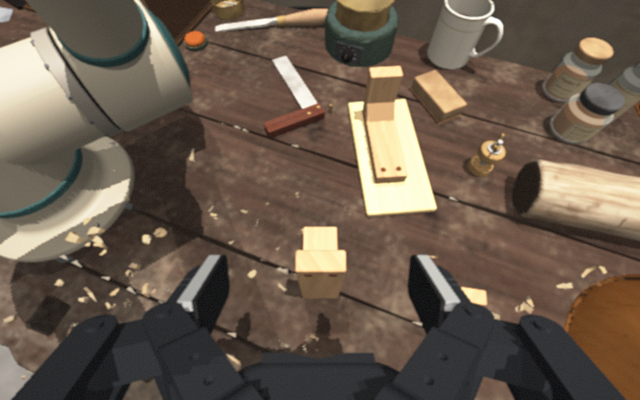

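Emit:
carry_out:
  targets:
    - [100,0.016,0.0005,0.0225,0,0,0]
    - [100,0.016,0.0005,0.0225,0,0,0]
    - [100,0.016,0.0005,0.0225,0,0,0]
    - [100,0.016,0.0005,0.0225,0,0,0]
    - [100,0.016,0.0005,0.0225,0,0,0]
    - [100,0,0,0,0,0,0]
    - [100,0.02,0,0,0,0,0]
    - [100,0.02,0,0,0,0,0]
    - [100,0,0,0,0,0,0]

```text
clock: 13.02
ee_pos: [0.3648, -0.1954, 0.0671]
orientation: [[0.097, 0.991, -0.097], [0.697, -0.137, -0.704], [-0.711, 0.001, -0.704]]
contact_force: [-0.0, 0.4, -0.1]
opening: 1.004
```

Run:
```python
from h import *
logq()
l=np.array([.14,.990,0]);x=(l+[0,0,-1])/2**.5
R=frame(x,[.990,-.14,0]); g=np.array([.365,-.201,.065])
rel(g+.062*x,R); c=env.calibration('wrist')
for y in (-.0225,.0225):
  for dx,h in ((-.01,.14),(.01,.14),(.01,0)): print(np.round(proj(c,np.array([.365,-.201,h])+y*R[:,1]-dx*l)))
cv2.imwrite('pics/w10.png',env.grab_frame('wrist')[:,:,::-1])
```

```text
now [ 0.3648 -0.1954  0.0671] shift before turn [0.0597 0.0011 0.0051] turn [0.0028 0.0048 0.0011] shift after turn [0.0597 0.001  0.0054]
[265. 157.]
[261. 200.]
[290. 279.]
[373. 157.]
[376. 200.]
[347. 279.]
```

View pics/w10.png

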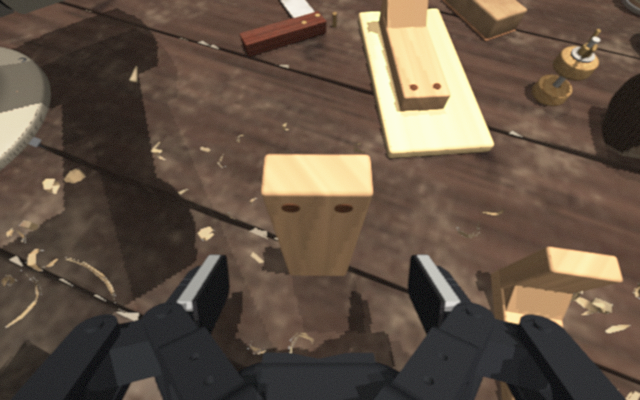

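The upright leg is centred at column 317 and its top edges are within about 3 px of prediction. Advance 60 mm and close.

Emit:
carry_out:
  targets:
    - [100,0.02,0,0.001,0,0.002,0]
    - [100,0.02,0,0.001,0,0.002,0]
    - [100,0.02,0,0.001,0,0,0]
    - [0,0,0,0,0,0,0]
    - [0,0,0,0,0,0,0]
    - [0,0,0,0,0,0,0]
    - [0,0,0,0,0,0,0]
    - [0,0,0,0,0,0,0]
    - [0,0,0,0,0,0,0]
    - [0,0,0,0,0,0,0]

```text
clock: 13.9
ee_pos: [0.3717, -0.1614, 0.0224]
orientation: [[0.103, 0.99, -0.097], [0.696, -0.141, -0.704], [-0.71, 0.005, -0.704]]
contact_force: [0.1, -2.4, 6.0]
opening: 0.517
```

Run:
```python
from h import *
logq()
o=env.observe();R=o['orientation'];print('G',o['ee_pos']-.062*R[:,0],np.round(o['qpos'],3))
np.savez('w11.npz',ee=o['ee_pos'],Rt=R,**env.calibration('wrist'))
cv2.imwrite('pics/w11.png',env.grab_frame('wrist')[:,:,::-1])
```

```text
G [ 0.36537044 -0.20458701  0.06645742] [-1.052  0.552  1.917  0.461  1.359 -1.174]
```

View pics/w11.png

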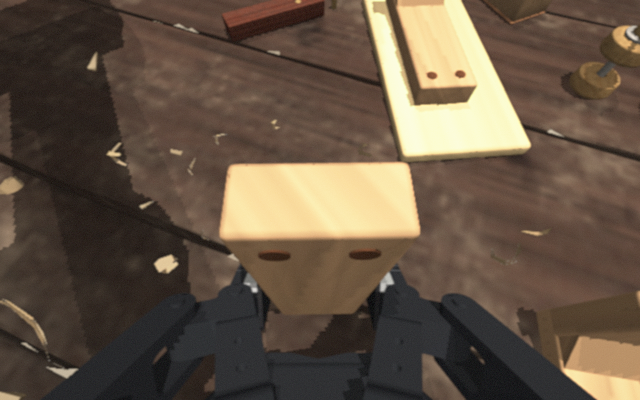

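Gripped at opening 0.517, with the end face at corners (232,163), (410,163), (222,238) and (418,238). I'll work out the object's place in the tool frame, then the target pose.

Run:
```python
from h import *
d=np.load('w11.npz');c={k:d[k] for k in('fx','fy','cx','cy','R','t')}
P=[ray(c,p,.14) for p in [(231,164),(411,163),(221,238),(419,238)]];P=np.array(P);print(np.round(P,4))
cen=P.mean(0);e=P[1]+P[3]-P[0]-P[2];print('centre',cen,'width dir',e/np.linalg.norm(e))
Rt=d['Rt'];G=d['ee']-.062*Rt[:,0]
# object frame now: x up, z = left, y = z cross x
up=np.array([0,0,1.]);yo=e.copy();yo[2]=0;yo/=np.linalg.norm(yo);zo=np.cross(up,yo);print('zo',zo,'yo',yo)
Ro_=np.column_stack([up,yo,zo])
O=cen-up*.07-zo*.010   # origin at (0,0,0): centre end face is (70,0,10)
rT=Rt.T@Ro_; pT=Rt.T@(O-d['ee']); print('obj in tool',np.round(pT,4));print(np.round(rT,3))
np.savez('obj.npz',rT=rT,pT=pT)
```

```text
[[ 0.3473 -0.1863  0.14  ]
 [ 0.3904 -0.192   0.14  ]
 [ 0.3449 -0.205   0.14  ]
 [ 0.3869 -0.2109  0.14  ]]
centre [ 0.36736539 -0.19854894  0.14      ] width dir [ 0.99087416 -0.13479024  0.        ]
zo [ 0.13479024  0.99087416 -0.        ] yo [ 0.99087416 -0.13479024  0.        ]
obj in tool [-0.0671  0.0012  0.0002]
[[-0.71   0.008  0.704]
 [ 0.005  1.    -0.006]
 [-0.704 -0.001 -0.71 ]]
```

Run:
```python
import cv2
w=cv2.imread("pics/w9.png")
cv2.imwrite("pics/w9z.png",cv2.resize(w[55:225,335:445],None,fx=3.5,fy=3.5,interpolation=cv2.INTER_CUBIC))
w=cv2.imread("pics/s8.png")
cv2.imwrite("pics/s8z.png",cv2.resize(w[160:420,310:480],None,fx=2.2,fy=2.2,interpolation=cv2.INTER_CUBIC))
```

```text
(no output)
```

View pics/w9z.png

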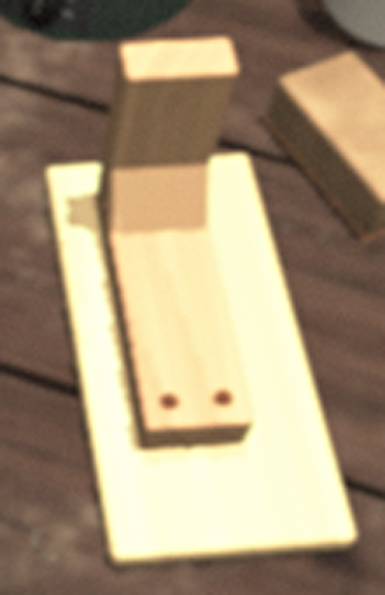

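View pics/s8z.png

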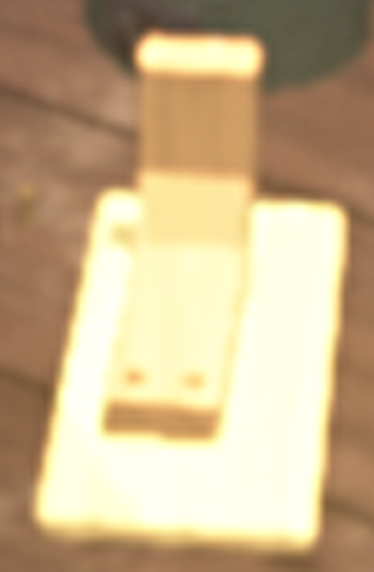

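Run:
```python
from h import *
c=dict(np.load('w9.npz'));s=env.calibration('side')
W=lambda p,z: ray(c,(335+p[0]/3.5-.4,55+p[1]/3.5-.4),z)[:2]
S=lambda p,z: ray(s,(180+(310+p[0]/2.2)/3-.35,80+(160+p[1]/2.2)/3-.35),z)[:2]
for f,pts in ((W,[((122,42),.102),((234,38),.102),((128,82),.102),((238,76),.102),((143,430),.032),((250,424),.032)]),
              (S,[((138,34),.102),((262,38),.102),((138,68),.102),((262,78),.102),((104,405),.032),((217,408),.032)])):
    P=np.array([f(*p) for p in pts]);print(np.round(P,4).tolist())
    a=(P[0]+P[1])/2;i=(P[2]+P[3])/2;b=(P[4]+P[5])/2;d=(b-a)/np.linalg.norm(b-a);print('len',np.linalg.norm(b-a),'dir',d,'org',(a+b)/2,'org from inner/end',i+d*.05, b-d*.07)
```

```text
[[0.4756, 0.0777], [0.5209, 0.0735], [0.473, 0.0553], [0.5168, 0.0523], [0.4637, -0.0623], [0.5071, -0.0657]]
len 0.14016788213396297 dir [-0.09161338 -0.99579465] org [0.49180499 0.00581843] org from inner/end [0.49033623 0.00403059] [0.4917973  0.00573484]
[[0.4709, 0.0787], [0.5193, 0.0784], [0.4721, 0.0534], [0.5198, 0.0487], [0.4656, -0.0686], [0.5072, -0.0683]]
len 0.14720732831933678 dir [-0.05893422 -0.99826187] org [0.49073655 0.00507204] org from inner/end [0.49300994 0.0011369 ] [0.49052417 0.00147463]
```

Emit:
carry_out:
  targets:
    - [0,-0.02,0,-0.02,0,0,0]
    - [0,-0.02,0,-0.02,0,0,0]
    - [0,-0.02,0,-0.02,0,0,0]
    - [0,-0.02,0,-0.02,0,0,0]
    - [0,-0.02,0,-0.02,0,0,0]
    - [0,-0.02,0,-0.02,0,0,0]
    - [0,0,0,0,0,-0.112,0]
    - [0,0,0,0,0,-0.112,0]
    - [0,0,0,0,0,-0.112,0]
    - [0,0,0,0,0,-0.112,0]

```text
clock: 14.78
ee_pos: [0.3711, -0.1609, 0.1923]
orientation: [[0.051, 0.99, -0.133], [0.317, -0.143, -0.938], [-0.947, 0.006, -0.321]]
contact_force: [1.0, -1.0, -1.8]
opening: 0.514
```

Emit:
carry_out:
  targets:
    - [0,0,0,0,0,-0.112,0]
    - [0,0,0,0,0,-0.112,0]
    - [0,0,0,0,0,-0.112,0]
    - [0,0,0,0,0,-0.112,0]
    - [0,0,0,0,0,-0.112,0]
    - [0,0,0,0,0,-0.112,0]
    - [0,0,0,0,0,-0.112,0]
    - [0,0,0,0,0,-0.112,0]
    - [0,0,0,0,0,-0.112,0]
    - [0,0,0,0,0,-0.112,0]

```text
clock: 15.62
ee_pos: [0.3717, -0.1585, 0.1924]
orientation: [[-0.093, 0.99, -0.105], [-0.704, -0.14, -0.697], [-0.704, 0.009, 0.71]]
contact_force: [-0.6, -1.4, -2.7]
opening: 0.518
```

```bash
cat > tgt.py <<'E'
from h import *
d=np.load('obj.npz');rT,pT=d['rT'],d['pT']
def target(O=(.491,.004,.122),k=.078,lift=0):
    b=np.array([-k,-(1-k*k)**.5,0]);X=-b;Z=np.array([0,0,-1.]);Y=np.cross(Z,X)
    R=np.column_stack([X,Y,Z])@rT.T
    return np.array(O)+[0,0,lift]-R@pT,R
E
python3 - <<'E'
from tgt import *
logq()
o=env.observe();print(np.round(o['qpos'],3),o['opening'],np.round(o['orientation'],3))
p,R=target(lift=.06);print(p);rel(p,R)
E
```

```text
[ 0.127  0.167  1.993 -0.785  1.328  0.608] 0.518111869582814 [[-0.093  0.99  -0.105]
 [-0.704 -0.14  -0.697]
 [-0.704  0.009  0.71 ]]
[ 0.48662178 -0.04338374  0.13461261]
now [ 0.3717 -0.1585  0.1924] shift before turn [-0.051   0.0971 -0.1333] turn [-0.0493 -0.0001  0.046 ] shift after turn [-0.0463  0.1058 -0.1282]
```

Emit:
carry_out:
  targets:
    - [0,0,0,0,-0.049,0,0.046]
    - [0,-0.0077,0.0176,-0.0214,0,0,0]
    - [0,-0.0077,0.0176,-0.0214,0,0,0]
    - [0,-0.0077,0.0176,-0.0214,0,0,0]
    - [0,-0.0077,0.0176,-0.0214,0,0,0]
    - [0,-0.0077,0.0176,-0.0214,0,0,0]
    - [0,-0.0077,0.0176,-0.0214,0,0,0]
    - [0,0,0,0,0,0,0]
    - [0,0,0,0,0,0,0]

```text
clock: 16.37
ee_pos: [0.4861, -0.043, 0.1322]
orientation: [[-0.052, 0.997, -0.053], [-0.705, -0.074, -0.705], [-0.707, 0.001, 0.707]]
contact_force: [-0.4, -0.3, -0.5]
opening: 0.516
```

Run:
```python
from tgt import *
logq()
o=env.observe();print(np.round(o['qpos'],3),o['opening'],np.round(o['orientation'],3))
p,R=target();rel(p,R)
np.savez('w12.npz',ee=o['ee_pos'],Rt=o['orientation'])
cv2.imwrite('pics/s12.png',cv2.resize(env.grab_frame('side')[90:240,240:390,::-1],None,fx=4,fy=4,interpolation=cv2.INTER_CUBIC))
cv2.imwrite('pics/t12.png',cv2.resize(env.grab_frame('top')[140:240,210:360,::-1],None,fx=5,fy=5,interpolation=cv2.INTER_CUBIC))
cv2.imwrite('pics/w12.png',env.grab_frame('wrist')[:,:,::-1])
```

```text
[ 0.315  0.414  1.794 -0.732  1.364  0.708] 0.5159269637586636 [[-0.052  0.997 -0.053]
 [-0.705 -0.074 -0.705]
 [-0.707  0.001  0.707]]
now [ 0.4861 -0.043   0.1322] shift before turn [ 0.041   0.0005 -0.0405] turn [ 0.0034 -0.0047  0.0045] shift after turn [ 0.0408  0.0002 -0.0407]
```

View pics/s12.png

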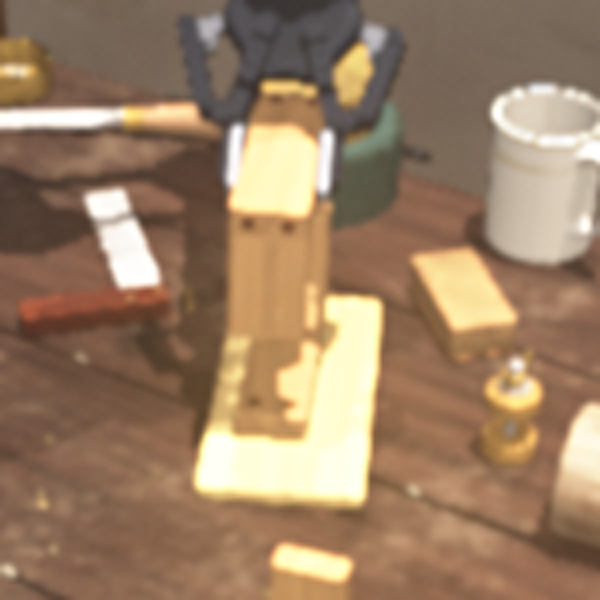

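View pics/t12.png

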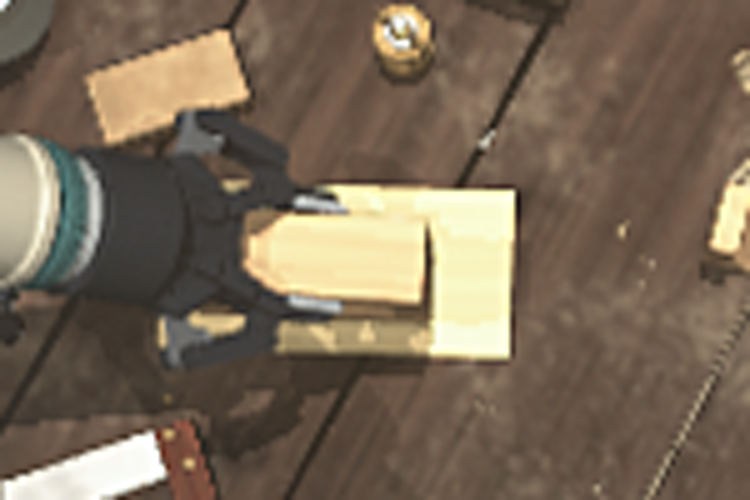

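View pics/w12.png

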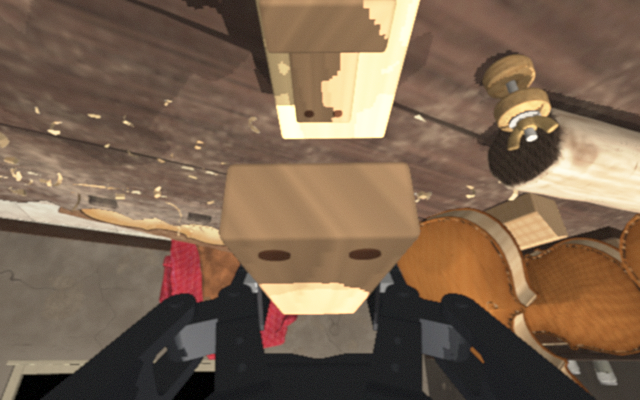

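The large angle hangs upside down over the base; its end in the top view is at (428,212)–(420,303) in the crop. I'll check that end against the base before lowering.

Run:
```python
from tgt import *
t=env.calibration('top');s=env.calibration('side')
z=.1795
T=lambda p: ray(t,(210+p[0]/5-.4,140+p[1]/5-.4),z)[:2]
S=lambda p: ray(s,(240+p[0]/4-.4,90+p[1]/4-.4),z)[:2]
b=np.array([-.078,-.997]);y=np.array([.997,-.078]);O=np.array([.491,.004])
for n,f,pts in(('top',T,[(428,215),(420,303)]),('side',S,[(230,209),(312,217)])):
    P=np.array([f(p) for p in pts]);m=P.mean(0);e=P[1]-P[0];print(n,np.round(P,4).tolist(),'end mid in base frame',(m-O)@b,(m-O)@y,'edge dir',e/np.linalg.norm(e))
```

```text
top [[0.5068, -0.0681], [0.4602, -0.0627]] end mid in base frame 0.06977354850674723 -0.0020335388510139283 edge dir [-0.99354492  0.1134394 ]
side [[0.4628, -0.0685], [0.5087, -0.0744]] end mid in base frame 0.07564093554813672 0.0006634968401617305 edge dir [ 0.99180202 -0.127784  ]
```

The end midpoint falls at (0.070–0.076, −0.002–0.001) in base coordinates; the ideal is (0.070, 0). Lowering now.

Emit:
carry_out:
  targets:
    - [0,0.01,0,-0.01,0,0,0]
    - [0,0.01,0,-0.01,0,0,0]
    - [0,0.01,0,-0.01,0,0,0]
    - [0,0.005,0,-0.005,0,-0.003,0]
    - [0,0,0,0,0,0,0]
    - [0,0,0,0,0,0,0]

```text
clock: 17.02
ee_pos: [0.4846, -0.0441, 0.0824]
orientation: [[-0.053, 0.997, -0.051], [-0.708, -0.074, -0.702], [-0.704, -0.002, 0.71]]
contact_force: [0.2, 0.3, -0.7]
opening: 0.519
```

Emit:
carry_out:
  targets:
    - [0,0.0015,0,-0.0015,0,0,0]
    - [0,0,0,0,0,0,0]

```text
clock: 17.18
ee_pos: [0.4853, -0.0437, 0.0811]
orientation: [[-0.051, 0.997, -0.052], [-0.708, -0.073, -0.703], [-0.705, 0.001, 0.709]]
contact_force: [-0.9, -0.3, -1.9]
opening: 0.521
```

Emit:
carry_out:
  targets:
    - [0,0.0015,0,-0.0015,0,0,0]
    - [0,0,0,0,0,0,0]

```text
clock: 17.35
ee_pos: [0.4852, -0.0437, 0.079]
orientation: [[-0.051, 0.997, -0.053], [-0.707, -0.073, -0.703], [-0.705, 0.001, 0.709]]
contact_force: [0.8, -0.2, -2.3]
opening: 0.52
```

Expected seating at TCP z about 0.0746, so I'll continue in small steps.

Emit:
carry_out:
  targets:
    - [0,0.001,0,-0.001,0,0,0]
    - [0,0,0,0,0,0,0]

```text
clock: 17.52
ee_pos: [0.4851, -0.0437, 0.0774]
orientation: [[-0.052, 0.997, -0.052], [-0.707, -0.073, -0.703], [-0.705, 0.001, 0.709]]
contact_force: [0.2, -0.1, -0.8]
opening: 0.516
```

Emit:
carry_out:
  targets:
    - [0,0.001,0,-0.001,0,0,0]
    - [0,0,0,0,0,0,0]

```text
clock: 17.68
ee_pos: [0.4852, -0.0438, 0.0761]
orientation: [[-0.051, 0.997, -0.052], [-0.708, -0.073, -0.703], [-0.705, 0.001, 0.709]]
contact_force: [0.2, 0.0, -1.5]
opening: 0.52
```

Emit:
carry_out:
  targets:
    - [0,0.001,0,-0.001,0,0,0]
    - [0,0,0,0,0,0,0]

```text
clock: 17.85
ee_pos: [0.4853, -0.0439, 0.0759]
orientation: [[-0.051, 0.997, -0.053], [-0.709, -0.074, -0.702], [-0.704, 0.002, 0.711]]
contact_force: [-1.2, 3.0, 4.7]
opening: 0.519
```

Contact, +5 N. I'll check quickly before letting go.

Run:
```python
from h import *
cv2.imwrite('pics/s13.png',cv2.resize(env.grab_frame('side')[90:240,240:390,::-1],None,fx=4,fy=4,interpolation=cv2.INTER_CUBIC))
```

```text
(no output)
```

View pics/s13.png

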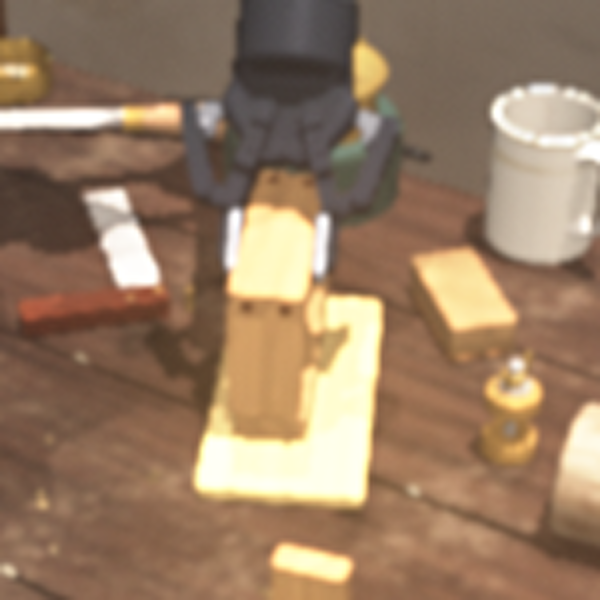

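Flush at the end face: the upper and lower edges line up at (230–305, 300–435). Release and rise straight up.

Emit:
carry_out:
  targets:
    - [100,0,0,0,0,0,0]
    - [100,0,0,0,0,0,0]
    - [100,0,0,0,0,0,0]
    - [100,0,0,0,0,0,0]
    - [100,0,0,0,0,0,0]
    - [100,0,0,0,0,0,0]
    - [100,-0.005,0,0.005,0,0,0]
    - [100,-0.01,0,0.01,0,0,0]
    - [100,-0.02,0,0.02,0,0,0]
    - [100,-0.025,0,0.025,0,0,0]

```text
clock: 18.73
ee_pos: [0.4839, -0.0438, 0.1601]
orientation: [[-0.055, 0.997, -0.049], [-0.708, -0.074, -0.702], [-0.704, -0.003, 0.71]]
contact_force: [1.6, 0.3, 0.0]
opening: 1.002
```

Emit:
carry_out:
  targets:
    - [100,-0.025,0,0.025,0,0,0]
    - [100,-0.025,0,0.025,0,0,0]
    - [100,-0.025,0,0.025,0,0,0]
    - [100,0,0,0,0,0.112,0]
    - [100,0,0,0,0,0.112,0]
    - [100,0,0,0,0,0.112,0]
    - [100,0,0,0,0,0.112,0]
    - [100,0,0,0,0,0.112,0]
    - [100,0,0,0,0,0.112,0]
    - [100,0,0,0,0,0.112,0]

```text
clock: 19.57
ee_pos: [0.4851, -0.043, 0.2687]
orientation: [[0.006, 0.997, -0.071], [-0.001, -0.071, -0.997], [-1.0, 0.006, 0.001]]
contact_force: [-1.1, -0.2, -1.1]
opening: 0.998
```

Run:
```python
from h import *
logq()
o=env.observe();print(np.round(o['qpos'],3),np.round(o['orientation'],3),o['ee_pos'])
np.savez('w14.npz',**env.calibration('wrist'))
cv2.imwrite('pics/w14.png',env.grab_frame('wrist')[:,:,::-1])
cv2.imwrite('pics/s14.png',cv2.resize(env.grab_frame('side')[90:290,240:390,::-1],None,fx=3,fy=3,interpolation=cv2.INTER_CUBIC))
```

```text
[-0.232  0.103  1.551  0.     1.481 -0.16 ] [[ 0.006  0.997 -0.071]
 [-0.001 -0.071 -0.997]
 [-1.     0.006  0.001]] [ 0.4850976  -0.04300039  0.26872334]
```

View pics/w14.png

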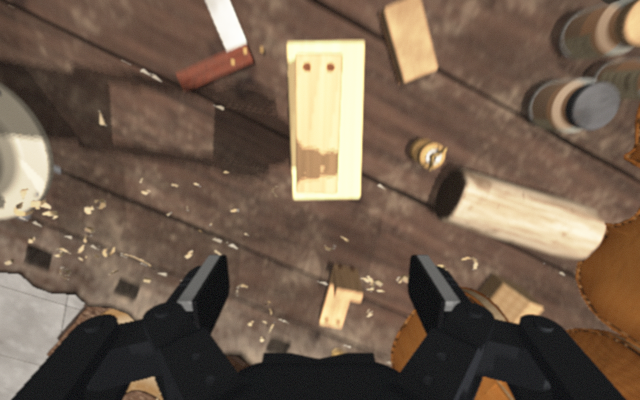

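View pics/s14.png

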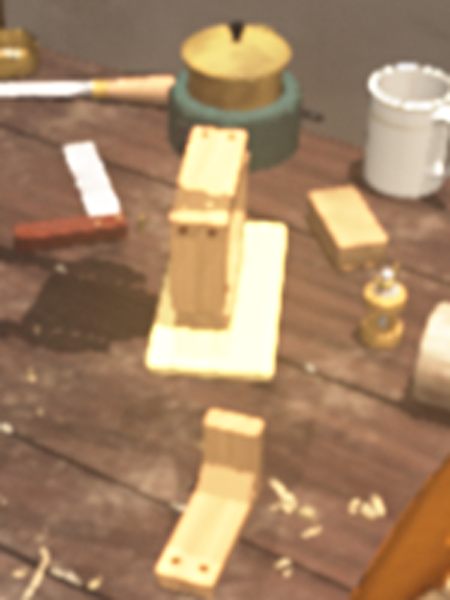

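The closed frame stands on the board. In the wrist view the small angle is at about (340,300). Next I turn the tool and hover above its upright leg.

Emit:
carry_out:
  targets:
    - [100,0,0,0,0.1115,0,0]
    - [100,0,0,0,0.1115,0,0]
    - [100,0,-0.0,0.03,0,0,0]
    - [100,0,0,0.03,0,0,0]
    - [100,0,0,0.03,0,0,0]
    - [100,0,0,0,0,0,0]

```text
clock: 20.17
ee_pos: [0.4571, -0.1325, 0.2665]
orientation: [[-0.002, 0.956, -0.294], [-0.01, -0.294, -0.956], [-1.0, 0.001, 0.01]]
contact_force: [1.2, 1.2, -1.3]
opening: 0.997
```

Run:
```python
from h import *
logq()
o=env.observe();print(np.round(o['qpos'],3),np.round(o['orientation'],3),o['ee_pos'])
np.savez('w15.npz',**env.calibration('wrist'))
f=env.grab_frame('wrist');cv2.imwrite('pics/w15.png',f[:,:,::-1])
R=frame([0,0,-1],[.957,-.29,0]);rel([.517,-.236,.10],R)
```

```text
[-0.42   0.09   1.572 -0.01   1.477 -0.121] [[-0.002  0.956 -0.294]
 [-0.01  -0.294 -0.956]
 [-1.     0.001  0.01 ]] [ 0.45711909 -0.13253835  0.26654669]
now [ 0.4578 -0.1302  0.2665] shift before turn [0.1672 0.0874 0.0827] turn [-0.004   0.0066 -0.0013] shift after turn [0.1665 0.0873 0.0841]
```

View pics/w15.png

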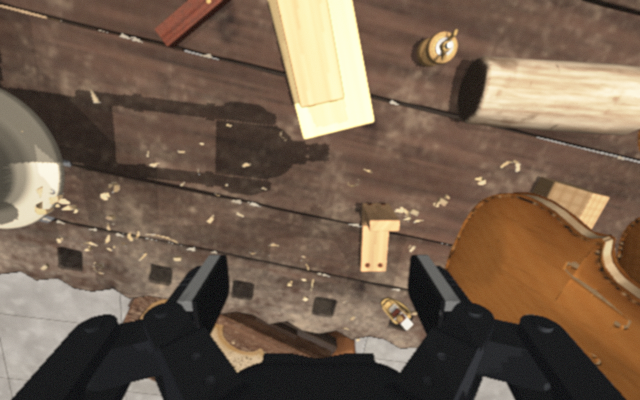

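Emit:
carry_out:
  targets:
    - [100,0,0.0218,0.021,0,0,0]
    - [100,0,0.0218,0.021,0,0,0]
    - [100,0,0.0218,0.021,0,0,0]
    - [100,0,0.0218,0.021,0,0.006,0]
    - [100,0.02,0,0,0,0,0]
    - [100,0.02,0,0,0,0,0]
    - [100,0.02,0,0,0,0,0]
    - [100,0.02,0,0,0,0,0]
    - [100,0.02,0,0,0,0,0]
    - [100,0,0,0,0,0,0]

```text
clock: 21.05
ee_pos: [0.5156, -0.2314, 0.1628]
orientation: [[-0.006, 0.957, -0.29], [0.005, -0.29, -0.957], [-1.0, -0.007, -0.003]]
contact_force: [-0.4, 1.1, -0.3]
opening: 1.003
```

Run:
```python
from h import *
logq()
o=env.observe();print(np.round(o['qpos'],3),np.round(o['orientation'],3),o['ee_pos'])
np.savez('w16.npz',**env.calibration('wrist'))
f=env.grab_frame('wrist');cv2.imwrite('pics/w16.png',f[:,:,::-1])
R=frame([0,0,-1],[.957,-.29,0]);rel([.517,-.236,-.014],R)
```

```text
[-0.546  0.286  1.576  0.002  1.286 -0.252] [[-0.006  0.957 -0.29 ]
 [ 0.005 -0.29  -0.957]
 [-1.    -0.007 -0.003]] [ 0.51564724 -0.23137308  0.1628057 ]
now [ 0.5168 -0.2323  0.1649] shift before turn [0.1789 0.0018 0.004 ] turn [ 0.     -0.0026  0.0034] shift after turn [0.1789 0.0012 0.0035]
```

View pics/w16.png

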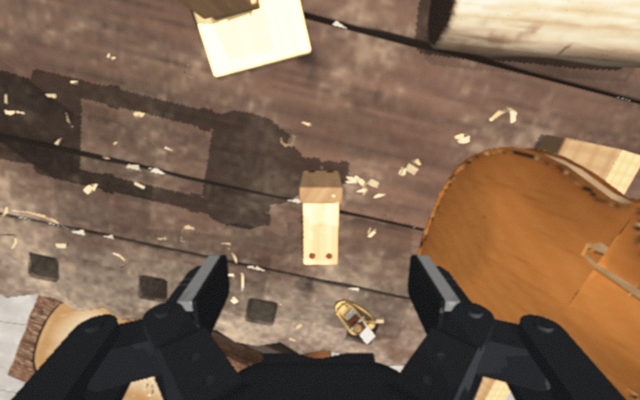

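Run:
```python
from h import *
t=env.calibration('top');s=env.calibration('side');c=dict(np.load('w16.npz'))
for z in (0,.05,.1,.15): print(z,np.round([ray(t,(357,150),z)[:2],ray(s,(356,302),z)[:2],ray(c,(421,245),z)[:2],ray(c,(440,180),z)[:2]],3).tolist())
for p,z in [((302,185),.07),((342,186),.07),((303,264),.016),((338,264),.016)]: print(np.round(ray(c,p,z),4))
w=cv2.imread('pics/w16.png');cv2.imwrite('pics/w16z.png',cv2.resize(w[150:290,270:370],None,fx=4,fy=4,interpolation=cv2.INTER_CUBIC))
```

```text
0 [[0.626, -0.249], [0.595, -0.368], [0.608, -0.353], [0.644, -0.28]]
0.05 [[0.616, -0.245], [0.59, -0.41], [0.598, -0.325], [0.629, -0.262]]
0.1 [[0.606, -0.241], [0.585, -0.452], [0.588, -0.296], [0.614, -0.244]]
0.15 [[0.595, -0.237], [0.58, -0.493], [0.578, -0.267], [0.598, -0.226]]
[ 0.5031 -0.2237  0.07  ]
[ 0.5373 -0.235   0.07  ]
[ 0.4675 -0.3289  0.016 ]
[ 0.5069 -0.3406  0.016 ]
```

View pics/w16z.png

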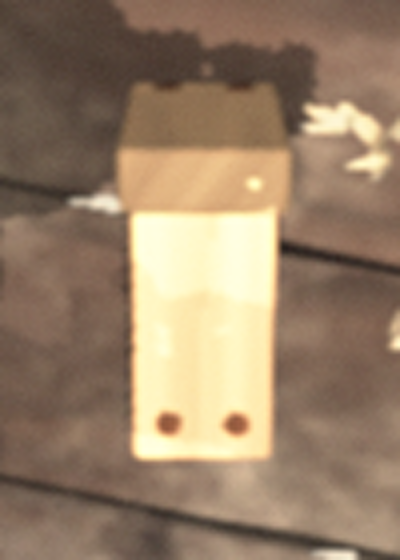

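The leg top's outer edge is at (300–342, 187), which puts the leg centre at (0.518, -0.237). I'll descend with the fingers at 72% because of the violin to the right, then close.

Emit:
carry_out:
  targets:
    - [72,0.022,0.0005,0.0015,0,0,0]
    - [72,0.022,0.0005,0.0015,0,0,0]
    - [72,0.022,0.0005,0.0015,0,-0.002,0.003]
    - [72,0.022,0,0,0,0,0]
    - [72,0,0,0,0,0,0]

```text
clock: 21.52
ee_pos: [0.5166, -0.2376, 0.0763]
orientation: [[-0.001, 0.957, -0.291], [0.001, -0.291, -0.957], [-1.0, -0.001, -0.001]]
contact_force: [-0.0, 0.5, -1.2]
opening: 0.72
```

Run:
```python
from h import *
logq()
o=env.observe();print(o['opening'],np.round(o['orientation'],3),o['ee_pos'])
f=env.grab_frame('wrist');cv2.imwrite('pics/w17.png',f[:,:,::-1])
R=frame([0,0,-1],[.957,-.29,0]);rel([.518,-.237,-.012],R)
cv2.imwrite('pics/s17.png',cv2.resize(env.grab_frame('side')[130:330,260:460,::-1],None,fx=3,fy=3,interpolation=cv2.INTER_CUBIC))
```

```text
0.720041472514603 [[-0.001  0.957 -0.291]
 [ 0.001 -0.291 -0.957]
 [-1.    -0.001 -0.001]] [ 0.51657358 -0.23759621  0.07632825]
now [ 0.5178 -0.2384  0.0782] shift before turn [ 0.0902 -0.0004 -0.0014] turn [-0.0011 -0.0001 -0.002 ] shift after turn [ 0.0902 -0.0002 -0.0014]
```

View pics/w17.png

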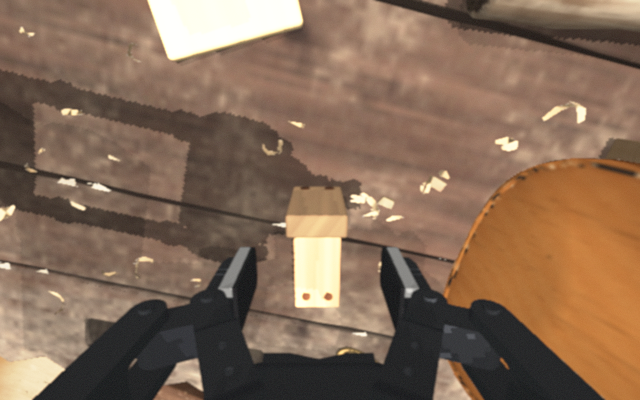

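View pics/s17.png

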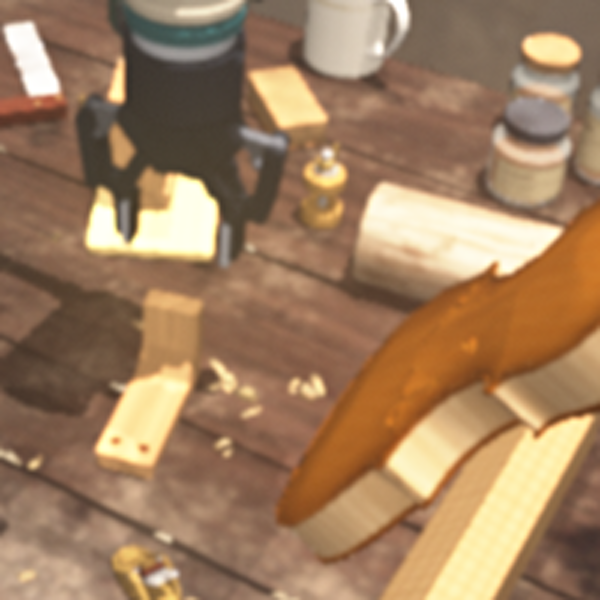

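Leg top centred at column 317 between the fingers (midpoint 318), and the violin is clear. Descending 88 mm and closing.

Emit:
carry_out:
  targets:
    - [72,0.022,0,0,0,0,0]
    - [72,0.022,0,0,0,0,0]
    - [72,0.022,0,0,0,0,0]
    - [72,0.022,0,0,0,0,0]
    - [0,0,0,0,0,0,0]
    - [0,0,0,0,0,0,0]
    - [0,0,0,0,0,0,0]
    - [0,0,0,0,0,0,0]
    - [0,0,0,0,0,0,0]
    - [0,0,0,0,0,0,0]

```text
clock: 22.45
ee_pos: [0.5192, -0.2403, -0.0082]
orientation: [[0.006, 0.956, -0.292], [-0.003, -0.292, -0.956], [-1.0, 0.007, 0.001]]
contact_force: [-0.3, 0.6, -1.1]
opening: 0.462
```

Run:
```python
from h import *
logq()
o=env.observe();print(np.round(o['qpos'],3),o['opening'],np.round(o['orientation'],3),o['ee_pos'],o['contact_force'])
f=env.grab_frame('wrist');cv2.imwrite('pics/w18.png',f[:,:,::-1])
np.savez('w18.npz',ee=o['ee_pos'],Rt=o['orientation'],**env.calibration('wrist'))
```

```text
[-5.560e-01  4.540e-01  1.798e+00  1.000e-03  8.830e-01 -2.600e-01] 0.46208240312684534 [[ 0.006  0.956 -0.292]
 [-0.003 -0.292 -0.956]
 [-1.     0.007  0.001]] [ 0.51924544 -0.24030595 -0.00824557] [-0.3050174   0.57929259 -1.10133694]
```

View pics/w18.png

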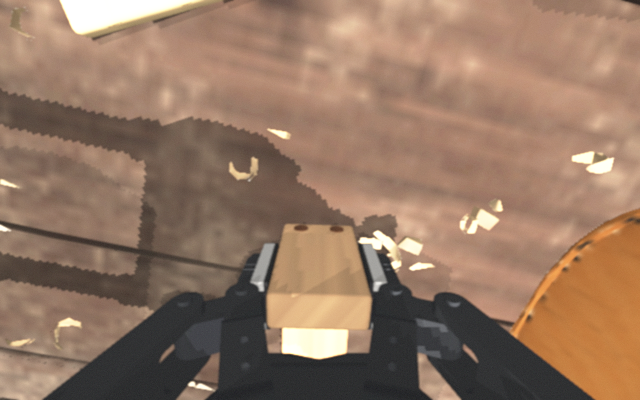

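Gripped at opening 0.462. The leg top face is at (267–371, 291–329). I'll measure the pile's top face from the earlier wrist and side views and work out the placing move.

Run:
```python
import cv2
w=cv2.imread("pics/w14.png")
cv2.imwrite("pics/w14z.png",cv2.resize(w[30:210,270:385],None,fx=3.3,fy=3.3,interpolation=cv2.INTER_CUBIC))
from h import *
d=np.load('w18.npz');c={k:d[k] for k in('fx','fy','cx','cy','R','t')}
P=np.array([ray(c,p,.07) for p in [(267,292),(371,292),(268,328),(371,328)]]);print(np.round(P,4));m=P.mean(0)
print('leg centre',m,'in tool',d['Rt'].T@(m-d['ee']), 'wdir',(P[1]-P[0])/np.linalg.norm(P[1]-P[0]))
```

```text
[[ 0.5045 -0.2253  0.07  ]
 [ 0.5412 -0.2367  0.07  ]
 [ 0.4994 -0.2406  0.07  ]
 [ 0.5373 -0.2525  0.07  ]]
leg centre [ 0.52060152 -0.23877593  0.07      ] in tool [-0.07823996  0.001382   -0.00177441] wdir [ 0.95512024 -0.29621837  0.        ]
```

View pics/w14z.png

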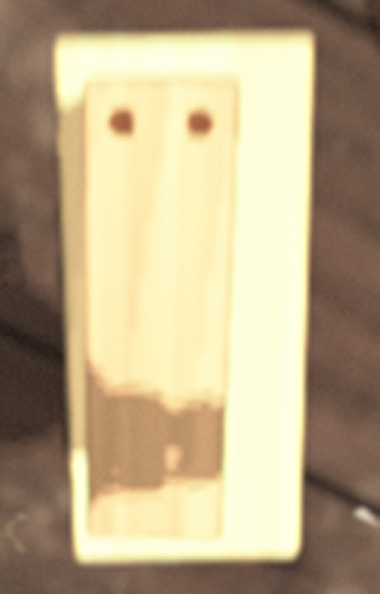

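```bash
cat > t2.py <<'E'
from h import *
c=dict(np.load('w14.npz'))
P=np.array([ray(c,(270+p[0]/3.3-.4,30+p[1]/3.3-.4),.122)[:2] for p in [(88,82),(238,82),(88,537),(222,537)]])
a=P[:2].mean(0);b=P[2:].mean(0);dr=(b-a)/np.linalg.norm(b-a)
print(np.round(P,4).tolist(),'len',np.linalg.norm(b-a),'dir',dr,'centre',(a+b)/2)
C=np.array([.491,.003]);k=-.082
X=np.array([k,-(1-k*k)**.5,0]);R=frame([0,0,-1],np.cross([0,0,1],X))
def tg(z,C=C):
    leg=np.array([*C,0])-.047*X
    p=leg-R@np.array([0,.0012,-.0018]);p[2]=z;return p
E
python3 - <<'E'
from t2 import *
p=tg(.25);print(p);rel(p,R)
E
```

```text
[[0.4744, 0.0753], [0.5176, 0.0723], [0.4617, -0.0615], [0.5058, -0.0647]] len 0.13740593463349832 dir [-0.0893858  -0.99599708] centre [0.48986455 0.00536752]
[0.49351044 0.04814618 0.25      ]
now [ 0.5192 -0.2403 -0.0083] shift before turn [-0.2593 -0.1071 -0.268 ] turn [-0.2145  0.0017 -0.0066] shift after turn [-0.2583 -0.0493 -0.2853]
```

Emit:
carry_out:
  targets:
    - [0,-0.03,0,0,0,0,0]
    - [0,-0.04,0,0,0,0,0]
    - [0,-0.04,0,0,0,0,0]
    - [0,-0.04,0,0,0,0,0]
    - [0,-0.04,0,0,0,0,0]
    - [0,-0.04,0,0,0,0,0]
    - [0,-0.02,0,0,0,0,0]
    - [0,0,0,0,0,0,0]

```text
clock: 23.17
ee_pos: [0.5201, -0.2411, 0.2472]
orientation: [[0.015, 0.956, -0.292], [-0.008, -0.292, -0.956], [-1.0, 0.017, 0.004]]
contact_force: [0.2, 0.2, -1.3]
opening: 0.462
```

Run:
```python
from t2 import *
o=env.observe();print(np.round(o['qpos'],3),np.round(o['orientation'],3),o['opening'])
rel(tg(.20),R)
```

```text
[[0.4744, 0.0753], [0.5176, 0.0723], [0.4617, -0.0615], [0.5058, -0.0647]] len 0.13740593463349832 dir [-0.0893858  -0.99599708] centre [0.48986455 0.00536752]
[-5.560e-01  2.390e-01  1.432e+00  1.000e-03  1.453e+00 -2.590e-01] [[ 0.015  0.956 -0.292]
 [-0.008 -0.292 -0.956]
 [-1.     0.017  0.004]] 0.46224621962910956
now [ 0.5201 -0.2411  0.2472] shift before turn [ 0.0443 -0.1107 -0.269 ] turn [-0.2145  0.0055 -0.0161] shift after turn [ 0.0472 -0.0502 -0.2861]
```

Emit:
carry_out:
  targets:
    - [0,0,0,0,-0.107,0.003,-0.008]
    - [0,0,0,0,-0.107,0.003,-0.008]
    - [0,0.004,-0.0063,-0.0358,0,0,0]
    - [0,0.004,-0.0063,-0.0358,0,0,0]
    - [0,0.004,-0.0063,-0.0358,0,0,0]
    - [0,0.004,-0.0063,-0.0358,0,0,0]
    - [0,0.004,-0.0063,-0.0358,0,0,0]
    - [0,0.004,-0.0063,-0.0358,0,0,0]
    - [0,0.004,-0.0063,-0.0358,0,0,0]
    - [0,0.004,-0.0063,-0.0358,0,0,0]

```text
clock: 24.0
ee_pos: [0.4891, 0.0521, 0.2096]
orientation: [[-0.012, 0.996, -0.083], [0.007, -0.083, -0.997], [-1.0, -0.013, -0.006]]
contact_force: [1.1, 0.1, -1.1]
opening: 0.457
```

Emit:
carry_out:
  targets:
    - [0,0,0,0,0,0,0]
    - [0,0,0,0,0,0,0]

```text
clock: 24.17
ee_pos: [0.4891, 0.0521, 0.2098]
orientation: [[-0.013, 0.997, -0.079], [0.007, -0.078, -0.997], [-1.0, -0.013, -0.006]]
contact_force: [-0.2, 0.7, -1.3]
opening: 0.459
```

Run:
```python
from t2 import *
o=env.observe();print(np.round(o['orientation'],3),o['opening'])
rel(tg(.114),R)
cv2.imwrite('pics/s19.png',cv2.resize(env.grab_frame('side')[60:240,230:390,::-1],None,fx=3.3,fy=3.3,interpolation=cv2.INTER_CUBIC))
cv2.imwrite('pics/t19.png',cv2.resize(env.grab_frame('top')[140:240,210:360,::-1],None,fx=5,fy=5,interpolation=cv2.INTER_CUBIC))
```

```text
[[0.4744, 0.0753], [0.5176, 0.0723], [0.4617, -0.0615], [0.5058, -0.0647]] len 0.13740593463349832 dir [-0.0893858  -0.99599708] centre [0.48986455 0.00536752]
[[-0.013  0.997 -0.079]
 [ 0.007 -0.078 -0.997]
 [-1.    -0.013 -0.006]] 0.4586581281485175
now [0.4891 0.0521 0.2098] shift before turn [0.0957 0.0059 0.0041] turn [ 0.0035 -0.0059  0.013 ] shift after turn [0.0958 0.0047 0.0035]
```

View pics/s19.png

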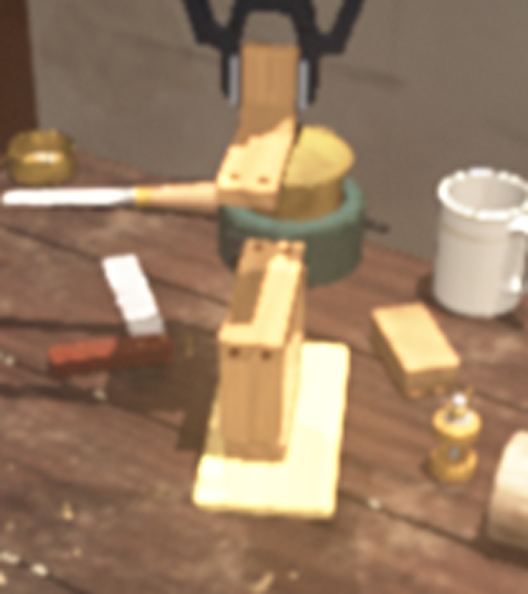

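View pics/t19.png

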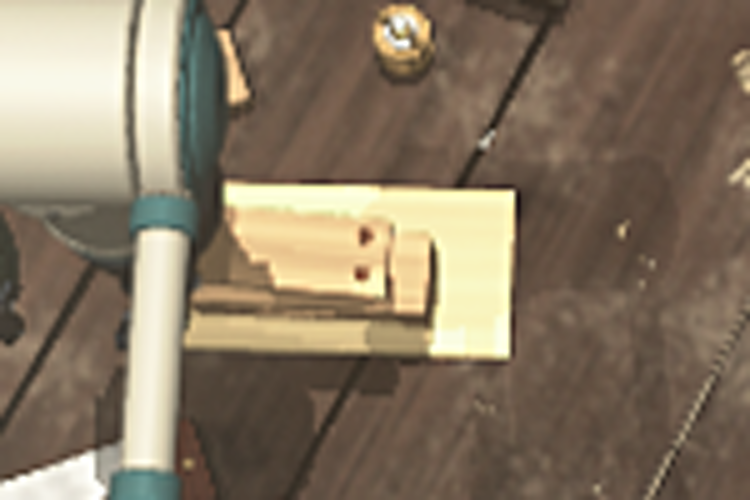

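The small angle hangs level above the pile with its upright leg at the base's upright end. Now the small correction and the descent.

Emit:
carry_out:
  targets:
    - [0,0,0.002,0.001,0.0035,-0.006,0.013]
    - [0,0.01,0.003,0.0025,0,0,0]
    - [0,0.02,0,0,0,0,0]
    - [0,0.02,0,0,0,0,0]
    - [0,0.02,0,0,0,0,0]
    - [0,0.012,0,0,0,0,0]
    - [0,0,0,0,0,0,0]
    - [0,0,0,0,0,0,0]

```text
clock: 24.93
ee_pos: [0.495, 0.0454, 0.1279]
orientation: [[0.0, 0.996, -0.088], [-0.0, -0.088, -0.996], [-1.0, 0.0, 0.0]]
contact_force: [0.4, -0.7, -0.2]
opening: 0.463
```

Run:
```python
from t2 import *
o=env.observe();print(np.round(o['orientation'],3),o['opening'])
rel(tg(.114),R)
cv2.imwrite('pics/s20.png',cv2.resize(env.grab_frame('side')[90:240,250:380,::-1],None,fx=4,fy=4,interpolation=cv2.INTER_CUBIC))
```

```text
[[0.4744, 0.0753], [0.5176, 0.0723], [0.4617, -0.0615], [0.5058, -0.0647]] len 0.13740593463349832 dir [-0.0893858  -0.99599708] centre [0.48986455 0.00536752]
[[ 0.     0.996 -0.088]
 [-0.    -0.088 -0.996]
 [-1.     0.     0.   ]] 0.4627007096242509
now [0.495  0.0454 0.1279] shift before turn [ 0.0139 -0.0017 -0.0026] turn [-0.0057  0.0001 -0.0003] shift after turn [ 0.0139 -0.0017 -0.0026]
```

View pics/s20.png

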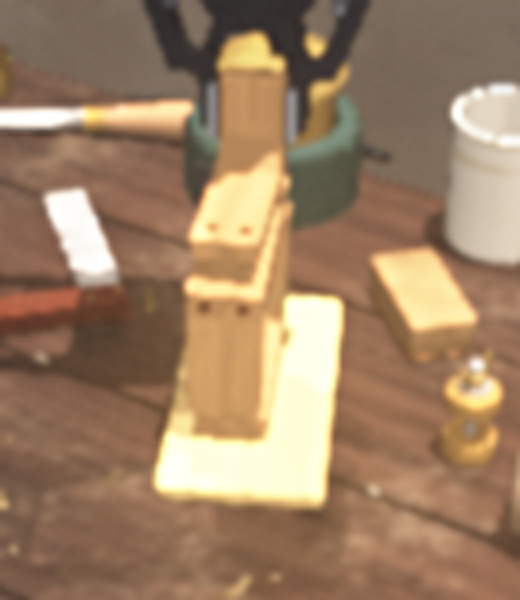

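Emit:
carry_out:
  targets:
    - [0,0.005,-0.0015,-0.0025,0,0,0]
    - [0,0.004,0,0,0,0,0]
    - [0,0,0,0,0,0,0]

```text
clock: 25.23
ee_pos: [0.4937, 0.0492, 0.1196]
orientation: [[0.002, 0.996, -0.086], [0.0, -0.086, -0.996], [-1.0, 0.002, -0.0]]
contact_force: [0.3, 1.0, -0.9]
opening: 0.466
```

Emit:
carry_out:
  targets:
    - [0,0.002,0,0,0,0,0]
    - [0,0,0,0,0,0,0]

```text
clock: 25.4
ee_pos: [0.4941, 0.0492, 0.1178]
orientation: [[0.002, 0.996, -0.086], [-0.0, -0.086, -0.996], [-1.0, 0.002, -0.0]]
contact_force: [0.2, -0.1, -1.2]
opening: 0.462
```

Emit:
carry_out:
  targets:
    - [0,0.0015,0,0,0,0,0]
    - [0,0,0,0,0,0,0]

```text
clock: 25.57
ee_pos: [0.4941, 0.0491, 0.1162]
orientation: [[0.002, 0.996, -0.086], [-0.0, -0.086, -0.996], [-1.0, 0.002, -0.0]]
contact_force: [-0.8, -0.1, -0.3]
opening: 0.463
```

Emit:
carry_out:
  targets:
    - [0,0.001,0,0,0,0,0]
    - [0,0,0,0,0,0,0]

```text
clock: 25.73
ee_pos: [0.494, 0.0491, 0.1152]
orientation: [[0.002, 0.996, -0.086], [-0.0, -0.086, -0.996], [-1.0, 0.002, -0.0]]
contact_force: [-0.1, 0.4, -0.8]
opening: 0.462
```

Emit:
carry_out:
  targets:
    - [0,0.001,0,0,0,0,0]
    - [0,0,0,0,0,0,0]

```text
clock: 25.9
ee_pos: [0.494, 0.0491, 0.1141]
orientation: [[0.002, 0.996, -0.086], [-0.0, -0.086, -0.996], [-1.0, 0.002, -0.0]]
contact_force: [0.2, -0.1, -0.8]
opening: 0.463
```

Emit:
carry_out:
  targets:
    - [0,0.001,0,0,0,0,0]
    - [0,0,0,0,0,0,0]

```text
clock: 26.07
ee_pos: [0.4943, 0.0491, 0.1136]
orientation: [[0.003, 0.996, -0.086], [-0.0, -0.086, -0.996], [-1.0, 0.003, -0.0]]
contact_force: [0.3, 1.2, 0.7]
opening: 0.461
```

Emit:
carry_out:
  targets:
    - [0,0.0005,0,0,0,0,0]
    - [0,0,0,0,0,0,0]

```text
clock: 26.23
ee_pos: [0.4943, 0.0491, 0.1135]
orientation: [[0.003, 0.996, -0.086], [-0.0, -0.086, -0.996], [-1.0, 0.003, -0.0]]
contact_force: [-1.3, 0.4, 3.5]
opening: 0.455
```

Run:
```python
from h import *
cv2.imwrite('pics/s21.png',cv2.resize(env.grab_frame('side')[90:240,250:380,::-1],None,fx=4,fy=4,interpolation=cv2.INTER_CUBIC))
```

```text
(no output)
```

View pics/s21.png

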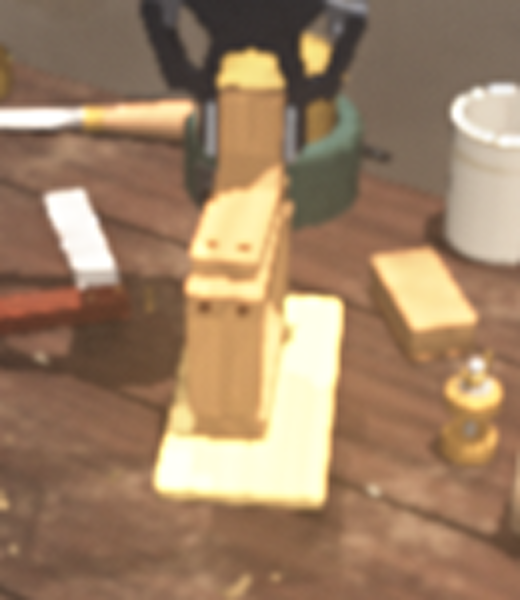

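Seated: contact +3.5 N, no visible gap at row 275. I'll release and withdraw straight up.

Emit:
carry_out:
  targets:
    - [75,0,0,0,0,0,0]
    - [75,0,0,0,0,0,0]
    - [75,0,0,0,0,0,0]
    - [75,0,0,0,0,0,0]
    - [75,-0.005,0,0,0,0,0]
    - [75,-0.015,0,0,0,0,0]
    - [75,-0.03,0,0,0,0,0]
    - [75,-0.035,0,0,0,0,0]
    - [75,-0.035,0,0,0,0,0]

```text
clock: 27.03
ee_pos: [0.4932, 0.0491, 0.234]
orientation: [[0.001, 0.996, -0.086], [0.0, -0.086, -0.996], [-1.0, 0.001, -0.0]]
contact_force: [0.2, -0.0, -0.7]
opening: 0.749
```

Emit:
carry_out:
  targets:
    - [75,-0.035,0,0,0,0,0]
    - [75,0,0,-0.035,0,0,0]
    - [75,0,0,-0.035,0,0,0]
    - [75,0,0,0,0,0,0]
    - [75,0,0,0,0,0,0]
    - [75,0,0,0,0,0,0]

```text
clock: 27.53
ee_pos: [0.4995, 0.1186, 0.2677]
orientation: [[0.002, 0.996, -0.085], [-0.001, -0.085, -0.996], [-1.0, 0.002, 0.001]]
contact_force: [-0.3, -0.4, -0.2]
opening: 0.749
```

Run:
```python
from h import *
np.savez('w22.npz',**env.calibration('wrist'))
cv2.imwrite('pics/w22.png',env.grab_frame('wrist')[:,:,::-1])
cv2.imwrite('pics/s22.png',cv2.resize(env.grab_frame('side')[90:240,250:380,::-1],None,fx=4,fy=4,interpolation=cv2.INTER_CUBIC))
cv2.imwrite('pics/t22.png',env.grab_frame('top')[:,:,::-1])
```

```text
(no output)
```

View pics/s22.png

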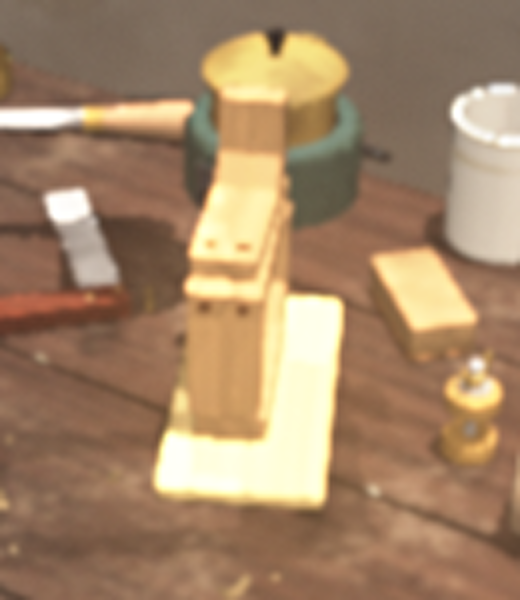

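View pics/w22.png

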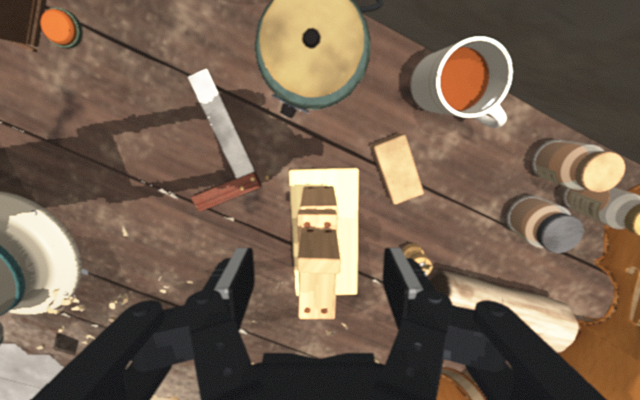

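View pics/t22.png

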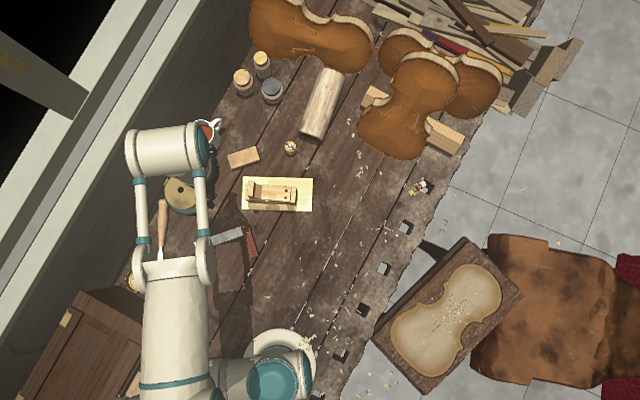

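The pile stands with the robot clear. A final measurement of centring comes from the top view.

Run:
```python
import cv2
w=cv2.imread("pics/t22.png")
cv2.imwrite("pics/t22z.png",cv2.resize(w[170:218,235:320],None,fx=9,fy=9,interpolation=cv2.INTER_CUBIC))
```

```text
(no output)
```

View pics/t22z.png

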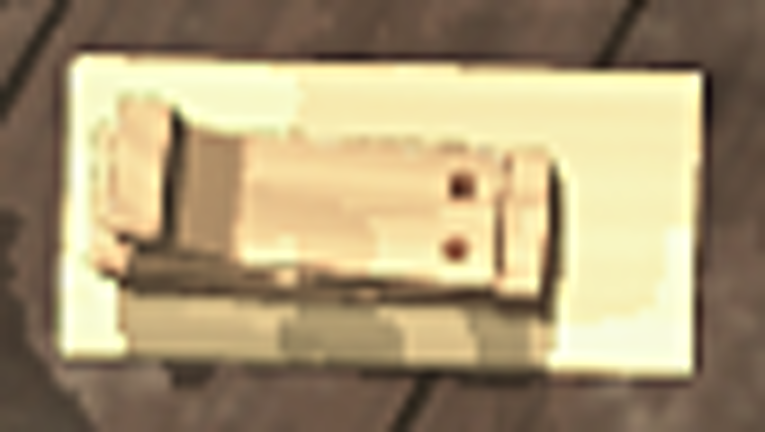

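Run:
```python
from h import *
t=env.calibration('top');s=env.calibration('side')
T=lambda p,z: ray(t,(235+p[0]/9-.4,170+p[1]/9-.4),z)[:2]
b=np.array([-.08,-.9968]);y=np.array([.9968,-.08]);O=np.array([.491,.004])
f=lambda P:(round((P-O)@b*1e3,1),round((P-O)@y*1e3,1))
print('small end',f((T((505,152),.138)+T((495,288),.138))/2),'ideal 55,0'); print('small leg top outer',f((T((115,100),.192)+T((105,230),.192))/2),'ideal -55,0')
print('large end',f((T((555,155),.122)+T((545,300),.122))/2),'ideal 70,0', 'large left', f((T((98,125),.122)+T((95,270),.122))/2))
B=[T(p,.012) for p in((72,55),(703,70),(692,375),(60,355))];print('board',np.round(B,4).tolist())
S=lambda p,z: ray(s,(250+p[0]/4-.4,90+p[1]/4-.4),z)[:2]
print('side: small end',f((S((190,262),.138)+S((260,266),.138))/2),'large end',f((S((187,290),.122)+S((268,300),.122))/2),'base bottom end',f((S((195,432),.012)+S((265,436),.012))/2))
```

```text
small end (np.float64(56.2), np.float64(-4.9)) ideal 55,0
small leg top outer (np.float64(-54.2), np.float64(-0.5)) ideal -55,0
large end (np.float64(70.5), np.float64(-4.7)) ideal 70,0 large left (np.float64(-68.7), np.float64(-2.5))
board [[0.5554, 0.0968], [0.5442, -0.1127], [0.4428, -0.1063], [0.4555, 0.1019]]
side: small end (np.float64(64.0), np.float64(-3.8)) large end (np.float64(71.8), np.float64(-1.4)) base bottom end (np.float64(60.9), np.float64(-0.6))
```

All within tolerance, and the bystanders are where they were in the first top view. Handing in.

Run:
```python
from rig import env
print(env.observe()['contact_force']); print(env.sign_off())
```

```text
[-0.37340043 -1.50842671  0.28683619]
the job is handed in; nothing more can be done
None
```

The three angles are piled on the board as asked, and I handed the job in at about 28 s. `sign_off` gave no verdict, so what follows rests on my own picture checks.

**What I did:** I gripped the large angle at its fillet corner, turned it a quarter and stood it on its short leg. I then regripped its long leg, turned it another quarter and lowered it onto the bottom angle until light contact. The small angle was lifted by its upright leg and set on top in the middle, its leg at the bottom angle's upright end.

**Last checks, in the bottom angle's frame:**

| Check | Top view | Side view |
|---|---|---|
| Large angle, lengthways | about 1 mm off | about 2 mm off |
| Large angle, sideways | 3–5 mm off | about 1 mm off |
| Small angle, lengthways | about 1 mm off | about 9 mm off |
| Small angle, sideways | 1–5 mm off | about 4 mm off |

All of these are inside the limits. The pile stood still with the gripper clear, and the other tools looked unmoved.

**What failed or disagreed:**
- **First grasp:** it closed on air. The pictures put the real finger tips about 38 mm short of the reported TCP, so I corrected for that from then on.
- **Small angle's end:** the top and side views differ by 8 mm lengthways, probably because the corners are blurred in the side view.
- **Bottom angle:** the side view puts the end of its long leg about 9 mm short of its assumed place. That reading is also rough, and I did not separately check whether the bottom angle had moved.

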